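# Block up a crate of mirror tiles

## Task

Block up the tipped crate of mirror tiles so nothing in it can shift: stand the blue block on the crate floor in the gap between the red pressure plate and the tile pack, then slide the orange dovetailed wedge down the tapered way at the crate's other end until it wedges tight and keeps the pressure plate squeezed in by a few millimetres. Stop there, as squeezing much further cracks the tiles; leave both pieces in place and do not disturb the other things on the table.

Things in the scene. Friction and masses are not known exactly. Their poses are not given: they have to be found in the camera images.
- crate: Plywood crate (mm) tipped 25 deg on a fixed stand, its mouth up and away from the robot. Origin on its inner floor; z out of the mouth, x across its depth towards the robot, y level along it, to the robot's right. Inside: x -63..63, y -92..122, end walls and the wall by the robot 105 high, the one at -x 75. From +y to -y: red plate, gap for block, tile pack, gap for wedge, tapered way.
- gap_floor (a point): Point on the crate's floor at crate (0, 45, 0), in the block's gap. The gap runs from the pack's face, y = 30 - pack value, to the plate's face, 4 to 17 mm wider than the block. Axes as the crate's. The floor is rough: the block stays where it is stood.
- way_top (a point): Top middle of the tapered way: a pair of pale rails 68 wide over all, with an undercut groove 32 wide between them. Axes as the crate's, at crate (0, -71, 105). The rails' face runs from here down to y +20, z -60, so the wedge slides along y +1, z -3. Going down it first meets the pack, then drives pack and block to +y against the plate.
- pack (a joint): Place of the strapped pack of mirror tiles, m. At 0 its faces are at crate y = +30 and -40 mm; both move towards -y by this value. It is 70 long in y, 62 in x (centred), top at z = 108 mm. It slides on a runner with about 1 N of drag.
- plate (a joint): Squeeze of the red sprung plate, m; 0 = relaxed, 2.5 N per mm. Relaxed, its face is anywhere from crate y = +70 to +78 mm, as its bulkhead is clamped differently each time (not reported). Tight is about 2 to 6 mm: some 10 to 16 N of push down on the wedge. Tiles crack above 7.5 mm. The wedge locks itself when let go.
- block_c (a point): Centre of the blue block, 58 x 40 x 90 mm in its x, y, z, about 140 g, standing upright on the table, z up. In the crate it stands on the floor, its 40 mm side along the crate's y.
- wedge_c (a point): In the orange wedge (130 long, 50 wide, 150 g), on its middle plane. z from toe to thick end, x across its width (flat sides to grip at x = -25, 25), y out of its flat face. From here the toe is 65 down, the thick end 65 up, the flat face 17 towards +y. In the crate its axes point as the crate's do.
- wedge_toe (a point): Middle of the wedge's flat face at its toe; axes as wedge_c. The sloping side (-y) lies 12 mm behind the flat face at the toe, 55 at the thick end (1 in 3), and bears a dovetail rib 10 proud, 27 to 32 wide, 20 at the toe: 2 mm of play each side in the groove.
- cradle: Fixed wooden cradle, base 150 x 100 mm; origin under its base, -x is its front, roughly away from the robot. The wedge leans in it toe down, its top 27 deg towards the front, flat face on a back plate 46 wide that reaches 85 up it; fences 22 high beside the toe. Draw the wedge out along its own z.
- bundle: Bystander: strapped bundle of mirror tiles, 100 x 200 x 50 high, lying flat; origin under its middle. Leave alone.
- loose_tile: Bystander: single mirror tile lying flat, 100 x 150 x 6; origin under its middle. Leave alone.
- lifter: Bystander: red suction lifter with two black cups, 160 x 70 x 75 high; origin under its middle. Leave alone.
- cartridge: Bystander: white and blue sealant cartridge lying down, 200 long, 48 thick; origin under its middle. Leave alone.
- tape: Bystander: yellow tape measure, 70 x 35 x 65 high; origin under its middle. Leave alone.
- mallet: Bystander: mallet lying down, 260 long; origin under its middle. Leave alone.
- offcut: Bystander: thin wooden offcut lying flat, 120 x 50 x 14; origin under its middle. Leave alone.
- tub: Bystander: open white tub, 110 across, 90 high; origin under its middle. Leave alone.
Mind the look-alikes: they are no part of the job. Of the things that look like the part that bears block_c, the middle-sized one is meant.

How it is judged (in metres and radians):
On the way, in this order (a step that is already met when the one before it is completed fails the run):
1. the blue block stands on the crate floor in the gap between plate and pack (x of block_c in the frame of crate between -0.045 and 0.045 m and y of block_c in the frame of crate between 0.03 and 0.075 m and z of block_c in the frame of crate between 0.036 and 0.054 m and angle between the z axis of block_c and the z axis of crate, either way round below 0.12 rad and angle between the y axis of block_c and the y axis of crate, either way round below 0.2 rad), for 0.2 s.
2. the wedge is in its way and the pressure plate is squeezed tight (x of wedge_c in the frame of crate between -0.008 and 0.008 m and y of wedge_c in the frame of crate between -0.062 and -0.035 m and z of wedge_c in the frame of crate between 0.055 and 0.115 m and angle between the z axis of wedge_c and the z axis of crate, either way round below 0.12 rad and angle between the y axis of wedge_c and the y axis of crate, either way round below 0.12 rad and value of joint plate between 0.0016 and 0.0065 m), for 0.2 s.
At the end, for the whole second after the job is handed in: Block on the crate floor between plate and pack (centre 36-54 mm up, 45 mm of mid-depth, upright 0.12, square 0.2 rad); wedge in its way (8 mm of its middle, 0.12 rad, centre point 55-115 mm above the floor) keeping the plate squeezed 1.6 to 6.5 mm; both at rest (all of step 1 and all of step 2 and linear speed of each of block, wedge below 0.01 m/s); the robot touches nothing.
It fails at once if the pressure plate is squeezed more than 7.5 mm (tiles crack) (value of joint plate above 0.0075 m).
It fails at once if a bystander is pushed away by more than 40 mm (distance of any of bundle, loose_tile, lifter, cartridge, tape, mallet, offcut, tub from where it was at the start of the episode above 0.04 m).
It also fails if it takes over 64 s, if anything falls off the work surface, if the arm or the gripper's body presses on something with over 40 N, if the wrist force passes 120 N, or if a joint passes its speed limit or range.

## Robot

A 6-joint arm with a two-finger parallel gripper is mounted at the origin on the work surface. World frame = base frame: x ahead of the robot, y to its left, z up, the work surface at z = 0. Lengths are in m, angles in degrees, forces in N, time in s.
With the tool pointing down it reaches from about 0.4 to 0.825 m from the base axis. Payload 7 kg.
Tool frame: the origin (TCP) lies at the very end of the fingers, on their centre line; the grasp point (between the pads) lies 19 mm behind it (r.grasp_offset is the z of the grasp point in the tool frame, in m); z points along the fingers, y is the direction in which the jaws open and shut (so a half turn about z gives the same grasp; the last joint's range is limited). The gripper opens to 88 mm and grips with 3 to 60 N. Pads are 19 mm wide; open, the fingers measure 130 mm over their backs; the gripper's body (78 mm by 193 mm) begins 47 mm behind the grasp point.
Start: joints at [83.256, 20.546, 0.682, 0, -70.136, -16.507], TCP at [0.266, 0.62, 0.227] pointing down, gripper open.
Joint ranges: [-176.03, 176.03], [-82.01, 121.73], [-58.28, 71.71], [-173.87, 95.51], [-174.79, -0.11], [-173.66, 173.66]. Speed limits (degrees/s): [136.94, 136.94, 172.46, 180, 180, 180].

## Interface

Orientations are given as [roll, pitch, yaw] about the fixed x, y, z axes, in that order (R = Rz(yaw) Ry(pitch) Rx(roll)).
In Python, from plant import r, capture, calibration, order gives the robot as it stands.
- The arm moves only by the tool servo_tool, never from a script. Its arguments are lists of equal length, an entry for each row: "grip": the closure, from -1 (fully open) to 1 (shut), so that 0 is half open; "translation": the shift along the tool's x, y, z in m, a list of three; "turn": the turn about the tool's z in rad. A call has 1 to 10 rows; each row is the pose to reach, as a shift and turn from the pose commanded when the call began, along the tool's axes at that moment; what a row does not reach only later rows make up. A row lasts 1/12 s, in which the tool goes at most 41.7 mm and 7.16 degrees, less where a joint would pass 70% of its speed; a pose out of reach is approached as far as the arm can. A call with a gripper value outside its range is refused whole. The fingers move at their own pace and stop on an object; "newtons" is the grip in N (left out, the last holds). Time passes only in rows, so rows that repeat a pose let the fingers close. It gives the time, the measured TCP pose, the force and the opening at its end, in the units of the state.
- r.get_state(): the state, without advancing time (a new reading comes with each control period).
- capture(name): name is "scene" or "side" or "wrist"; returns (picture, depth): 420x560x3 uint8, blue, green, red; 420x560 float32, m along the optical axis (not along the pixel's ray), 0 where there is no reading.
- calibration(name): a dict with "fx", "fy", "cx", "cy" (pixels), "view" (4x4, takes a point from world to camera coordinates). Camera axes: x right, y up, looking along -z (the intrinsics and any distortion apply to the point x, -y, -z); pixel columns grow to the right and rows downward; lengths in m; the calibration is good to about 2 mm. A picture is of the moment at which its call begins: read the wrist's pose just before it. calibration takes no time and is no camera call; for the wrist camera it gives the pose at the moment of the call.
- order.close_job(): hands the job in, once; it reports no verdict.
The state is a dict: "time_s": time; "joints": joint angles; "qd": joint speeds; "joint_torque": joint torques, N m; "tcp_pos": TCP position; "eef_rot": TCP orientation; "contact_force": force on the tool from outside, world axes, zero at the start; "moment": the same for the moment, N m; "gripper_width": finger opening in m.
Only numpy, scipy, OpenCV 4.12 (cv2) and the standard library are available. Lean on these libraries where they do the work, as an engineer would, in place of code of your own. Each camera call takes 0.05 s, during which the arm holds its last target.

## Working session

There is one attempt and no reset: what is moved stays moved. The work goes in short steps, Python scripts to look and compute and a tool call to move; the robot and the scene stay as the last step left them, time stands still between calls to the robot, and variables do not carry over. Pictures are saved under pics/ and viewed, and the job is handed in when it is done.

Besides the shell and the picture viewer there is one more tool, called after "Emit:" by a JSON object that holds its "api" and its "payload". servo_tool: Moves the arm, as the interface text tells. Its arguments: {"type":"object","properties":{"grip":{"type":"array","items":{"type":"number"}},"translation":{"type":"array","items":{"type":"array","items":{"type":"number"}}},"turn":{"type":"array","items":{"type":"number"}},"newtons":{"type":"number"}},"required":["grip","translation","turn"]}

```bash
ls; mkdir -p pics
python3 - <<'E'
from plant import r,capture,calibration
import cv2,numpy as np
for n in ("scene","side","wrist"):
    c=calibration(n); p,d=capture(n)
    cv2.imwrite(f"pics/{n}0.png",p); np.save(f"pics/{n}0.npy",d)
    print(n,{k:np.round(v,4).tolist() if hasattr(v,'__len__') else v for k,v in c.items()})
s=r.get_state();print(s, r.grasp_offset)
E
```

```text
pics
scene {'fx': 404.44022685950335, 'fy': 404.44022685950335, 'cx': 280.31769548840595, 'cy': 210.64272893117152, 'view': [[-0.7882, 0.6154, 0.0102, 0.4424], [-0.4203, -0.5503, 0.7215, 0.1703], [0.4496, 0.5644, 0.6923, -1.6593], [0.0, 0.0, 0.0, 1.0]]}
side {'fx': 479.435244686722, 'fy': 479.435244686722, 'cx': 275.3699370871558, 'cy': 204.32442768594035, 'view': [[-0.9478, -0.3189, -0.0012, 0.5844], [0.2424, -0.7229, 0.6471, -0.2184], [-0.2072, 0.613, 0.7624, -1.8082], [0.0, 0.0, 0.0, 1.0]]}
wrist {'fx': 308.35015812919926, 'fy': 308.35015812919926, 'cx': 281.3048157850044, 'cy': 211.184145066725, 'view': [[-0.3941, -0.919, 0.0018, 0.674], [0.8756, -0.3761, -0.303, 0.0385], [0.2791, -0.1179, 0.953, -0.3919], [0.0, 0.0, 0.0, 1.0]]}
{'time_s': 0.15, 'joints': array([ 8.32571630e+01,  2.05821853e+01,  6.45132995e-01, -1.44511541e-02,
       -7.01350264e+01, -1.65060956e+01]), 'qd': array([ 0.0075945 , -0.00329449,  0.05297938,  0.14594064, -0.00764303,
       -0.03825362]), 'joint_torque': array([ 2.38497843e-03, -5.83277321e+01,  2.93289202e+01,  7.00128704e+00,
        8.73713347e-03, -1.06112459e-04]), 'tcp_pos': array([0.26632907, 0.61983293, 0.22583121]), 'eef_rot': array([ 1.79927031e+02, -7.45376250e-03, -2.32538470e+01]), 'contact_force': array([-0.12927757,  0.58922058,  0.62726912]), 'moment': array([ 0.02615093, -0.02202837,  0.00793016]), 'gripper_width': 0.08789957219870892} -0.0188
```

View pics/scene0.png

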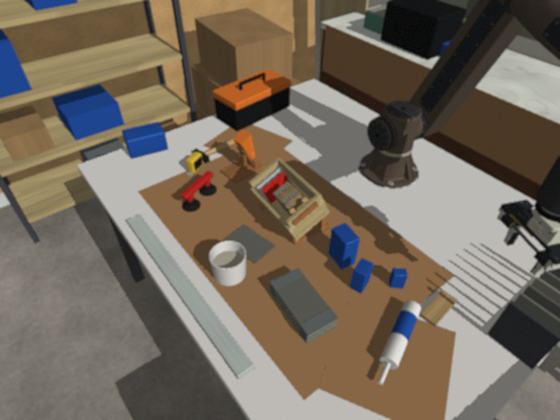

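View pics/side0.png

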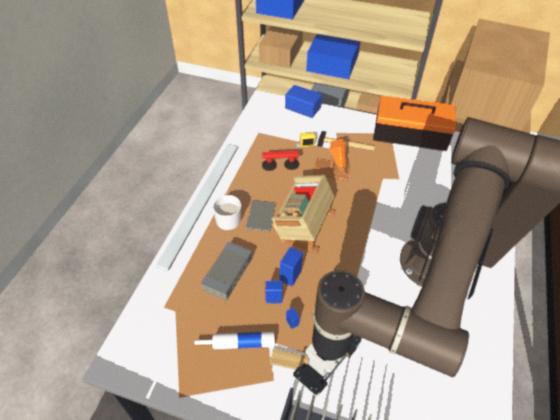

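View pics/wrist0.png

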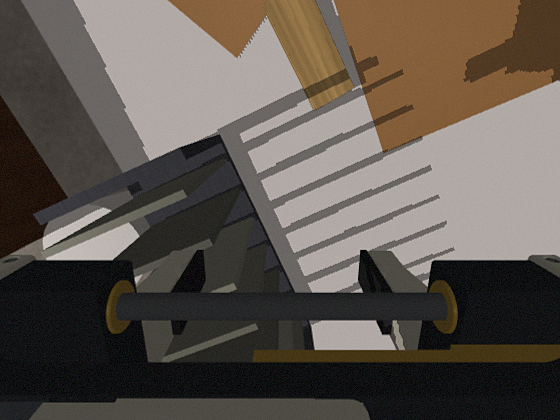

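The three blue blocks are at scene pixels (344,245), (362,276) and (399,277). The crate is at (288,195), the wedge in its cradle at (245,150), and the start pose is at the far right. Next I'll enlarge the relevant areas and turn the depth into world points.

```bash
cat > h.py <<'E'
import numpy as np,cv2
from plant import r,capture,calibration
def cloud(c,d):
    H,W=d.shape; u,v=np.meshgrid(np.arange(W),np.arange(H))
    X=np.stack([(u-c['cx'])/c['fx']*d,-(v-c['cy'])/c['fy']*d,-d,np.ones_like(d)],-1)
    return X@np.linalg.inv(np.array(c['view'])).T[:,:3]
def proj(c,P):
    P=np.atleast_2d(P); q=np.c_[P,np.ones(len(P))]@np.array(c['view']).T
    return np.c_[c['cx']+c['fx']*q[:,0]/-q[:,2], c['cy']-c['fy']*q[:,1]/-q[:,2]]
def crop(p,box,s,name):
    x0,y0,x1,y1=box; cv2.imwrite(name,cv2.resize(p[y0:y1,x0:x1],None,fx=s,fy=s,interpolation=cv2.INTER_CUBIC))
E
python3 - <<'E'
from h import *
for n,box,box2 in (("scene",(220,120,340,240),(320,210,420,300)),("side",(255,120,385,260),(255,240,315,330))):
    p=cv2.imread(f"pics/{n}0.png"); d=np.load(f"pics/{n}0.npy"); c=calibration(n)
    crop(p,box,5,f"pics/{n}_crate.png"); crop(p,box2,6,f"pics/{n}_blk.png")
    X=cloud(c,d); hsv=cv2.cvtColor(p,cv2.COLOR_BGR2HSV)
    m=cv2.inRange(hsv,(105,150,40),(125,255,255))
    k,l,st,ce=cv2.connectedComponentsWithStats(m)
    for i in range(1,k):
        if st[i,4]<40: continue
        q=X[l==i]; q=q[(q[:,2]>-.02)&(q[:,2]<.3)]
        if len(q)<20: continue
        print(n,ce[i].round(),st[i,4],np.percentile(q,2,axis=0).round(3),np.percentile(q,98,axis=0).round(3))
E
```

```text
scene [10. 70.] 1150 [ 0.994 -1.423  0.085] [ 1.109 -1.4    0.291]
scene [444.  46.] 68 [-0.933 -0.429  0.12 ] [-0.864 -0.401  0.182]
scene [145. 139.] 1042 [ 0.657 -0.764  0.012] [ 0.802 -0.667  0.094]
scene [343. 245.] 908 [0.467 0.189 0.014] [0.517 0.263 0.125]
scene [361. 275.] 439 [0.492 0.315 0.012] [0.545 0.356 0.094]
scene [398. 278.] 254 [0.412 0.384 0.009] [0.447 0.418 0.067]
scene [405. 323.] 370 [0.501 0.488 0.036] [0.571 0.541 0.052]
side [278.   7.] 641 [ 0.983 -1.513  0.084] [ 1.201 -1.392  0.184]
side [303. 101.] 756 [ 0.639 -0.766  0.015] [ 0.792 -0.662  0.096]
side [284. 275.] 891 [0.454 0.195 0.014] [0.53  0.358 0.127]
side [292. 317.] 163 [0.402 0.385 0.015] [0.439 0.425 0.07 ]
side [249. 340.] 294 [0.497 0.497 0.027] [0.566 0.548 0.054]
```

View pics/scene_crate.png

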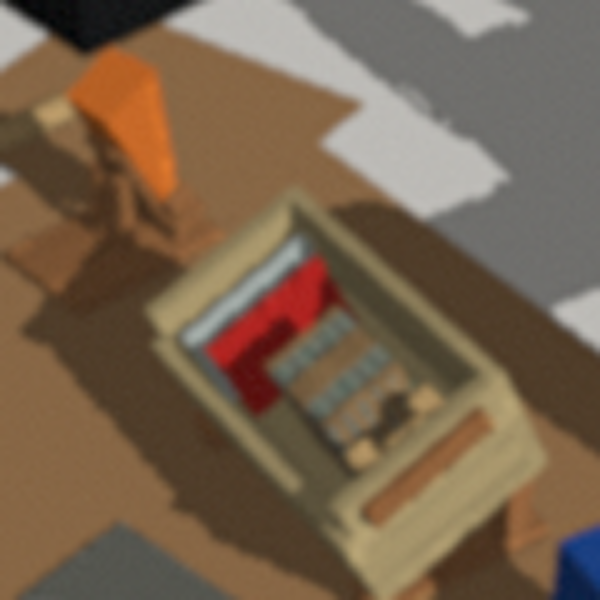

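View pics/side_crate.png

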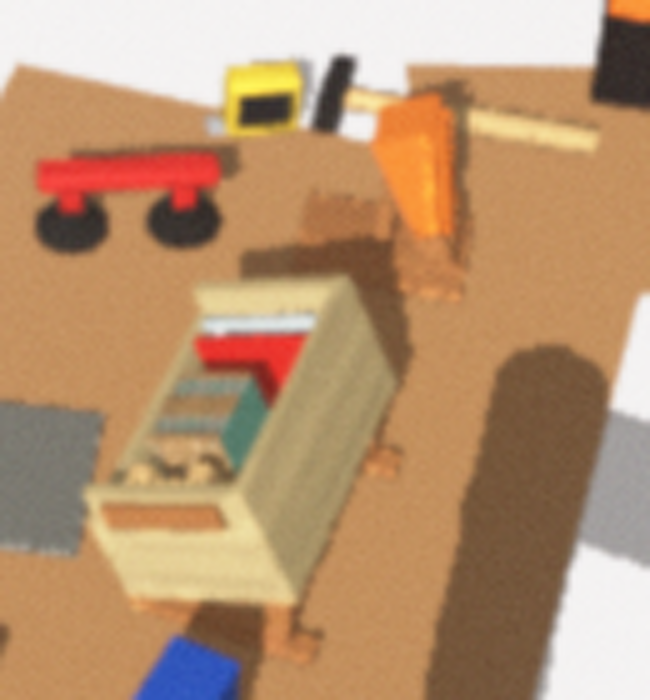

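View pics/scene_blk.png

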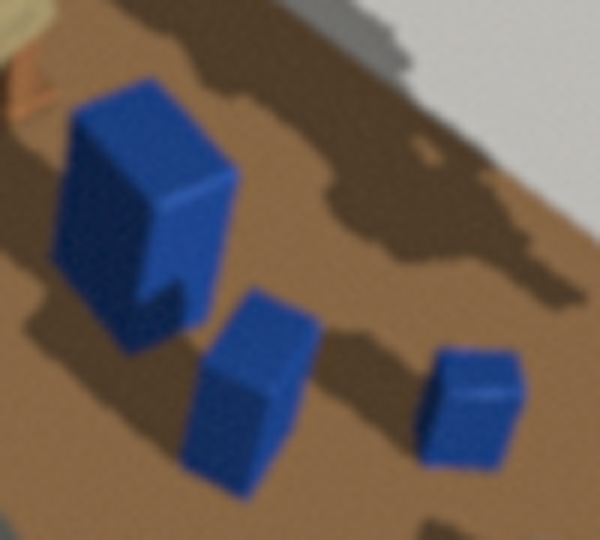

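Run:
```python
from h import *
for n,box in (("scene",(220,120,340,240)),("side",(255,120,385,260))):
    d=np.load(f"pics/{n}0.npy"); c=calibration(n); X=cloud(c,d); p=cv2.imread(f"pics/{n}0.png")
    hsv=cv2.cvtColor(p,cv2.COLOR_BGR2HSV)
    m=cv2.inRange(hsv,(5,190,150),(14,255,255))>0
    mm=np.zeros_like(m); x0,y0,x1,y1=(225,125,275,185) if n=="scene" else (320,130,355,180); mm[y0:y1,x0:x1]=1
    q=X[m&mm]; print(n,"orange",len(q),np.percentile(q,1,axis=0).round(3),np.percentile(q,50,axis=0).round(3),np.percentile(q,99,axis=0).round(3))
    b=X[box[1]:box[3],box[0]:box[2]]
    pts={'scene':[(297,205),(155,335),(185,340),(300,240),(245,405),(335,490),(500,375),(545,460),(380,590),(350,310),(280,365),(345,445),(420,395),(360,450)],
         'side':[(345,280),(200,285),(395,380),(90,490),(240,490),(130,600),(295,600),(205,330),(310,325),(165,375),(250,375),(225,470),(145,470),(205,465)]}[n]
    for u,v in pts: print(n,(u,v), X[box[1]+v//5, box[0]+u//5].round(3))
```

```text
scene orange 286 [ 0.435 -0.378  0.058] [ 0.462 -0.337  0.146] [ 0.495 -0.329  0.169]
scene (297, 205) [ 0.472 -0.125  0.18 ]
scene (155, 335) [ 0.513 -0.246  0.002]
scene (185, 340) [ 0.572 -0.118  0.115]
scene (300, 240) [ 0.48  -0.109  0.164]
scene (245, 405) [ 0.541 -0.092  0.056]
scene (335, 490) [0.536 0.004 0.044]
scene (500, 375) [0.482 0.097 0.186]
scene (545, 460) [0.435 0.1   0.087]
scene (380, 590) [0.566 0.089 0.036]
scene (350, 310) [ 0.455 -0.082  0.107]
scene (280, 365) [ 0.56  -0.027  0.15 ]
scene (345, 445) [0.553 0.033 0.118]
scene (420, 395) [0.521 0.066 0.169]
scene (360, 450) [0.568 0.066 0.148]
side orange 236 [ 0.423 -0.376  0.052] [ 0.453 -0.34   0.144] [ 0.485 -0.324  0.171]
side (345, 280) [ 0.463 -0.127  0.19 ]
side (200, 285) [ 0.582 -0.143  0.129]
side (395, 380) [ 0.426 -0.212 -0.004]
side (90, 490) [0.596 0.088 0.134]
side (240, 490) [0.48  0.098 0.192]
side (130, 600) [0.565 0.085 0.006]
side (295, 600) [0.432 0.101 0.085]
side (205, 330) [ 0.568 -0.113  0.112]
side (310, 325) [ 0.483 -0.111  0.149]
side (165, 375) [ 0.587 -0.068  0.098]
side (250, 375) [ 0.508 -0.027  0.171]
side (225, 470) [0.505 0.046 0.145]
side (145, 470) [0.56  0.068 0.148]
side (205, 465) [0.515 0.067 0.171]
```

Run:
```python
from h import *
for n,bb,wb in (("scene",(350,255,375,295),(225,125,275,185)),("side",(262,278,284,304),(320,130,355,180))):
    d=np.load(f"pics/{n}0.npy"); c=calibration(n); p=cv2.imread(f"pics/{n}0.png")
    hsv=cv2.cvtColor(p,cv2.COLOR_BGR2HSV)
    m=cv2.inRange(hsv,(105,150,40),(125,255,255))>0
    X=cloud(c,d); mm=np.zeros_like(m); mm[bb[1]:bb[3],bb[0]:bb[2]]=1
    q=X[m&mm&(X[:,:,2]>.082)&(X[:,:,1]>.29)]
    print(n,len(q),np.median(q[:,2]),cv2.minAreaRect(q[:,:2].astype(np.float32)*1000))
    m=cv2.inRange(hsv,(4,170,100),(16,255,255))>0
    mm=np.zeros_like(m); mm[wb[1]:wb[3],wb[0]:wb[2]]=1
    q=X[m&mm]
    for a in np.arange(.04,.18,.02):
        s=q[(q[:,2]>=a)&(q[:,2]<a+.02)]
        if len(s): print(a.round(2),len(s),s.mean(0).round(3),np.percentile(s,[5,95],axis=0).round(3).tolist())
```

```text
scene 208 0.0899714429071144 ((834.864013671875, 528.0501708984375), (805.4263305664062, 45.91021728515625), 31.48407554626465)
0.04 11 [ 0.439 -0.337  0.054] [[0.431, -0.341, 0.047], [0.448, -0.335, 0.06]]
0.06 25 [ 0.444 -0.336  0.072] [[0.43, -0.34, 0.061], [0.456, -0.332, 0.079]]
0.08 31 [ 0.45  -0.336  0.091] [[0.434, -0.34, 0.081], [0.467, -0.332, 0.1]]
0.1 43 [ 0.459 -0.337  0.11 ] [[0.437, -0.349, 0.101], [0.479, -0.332, 0.119]]
0.12 56 [ 0.466 -0.338  0.131] [[0.44, -0.357, 0.123], [0.489, -0.33, 0.138]]
0.14 122 [ 0.475 -0.35   0.152] [[0.446, -0.378, 0.143], [0.493, -0.331, 0.16]]
0.16 62 [ 0.457 -0.357  0.165] [[0.444, -0.38, 0.161], [0.471, -0.334, 0.169]]
side 161 0.08887913950073023 ((381.5896911621094, 727.406494140625), (51.40158462524414, 871.3225708007812), 18.19438934326172)
0.04 17 [ 0.432 -0.344  0.054] [[0.419, -0.359, 0.046], [0.451, -0.331, 0.059]]
0.06 39 [ 0.438 -0.338  0.072] [[0.423, -0.364, 0.061], [0.456, -0.323, 0.08]]
0.08 38 [ 0.444 -0.339  0.09 ] [[0.424, -0.37, 0.081], [0.467, -0.329, 0.099]]
0.1 46 [ 0.447 -0.339  0.11 ] [[0.427, -0.369, 0.101], [0.474, -0.328, 0.119]]
0.12 52 [ 0.455 -0.337  0.129] [[0.43, -0.351, 0.122], [0.482, -0.325, 0.137]]
0.14 102 [ 0.464 -0.346  0.151] [[0.435, -0.375, 0.142], [0.488, -0.327, 0.159]]
0.16 49 [ 0.453 -0.355  0.164] [[0.438, -0.375, 0.161], [0.469, -0.331, 0.171]]
```

Measured so far:
- **Blocks:** heights are about 127, 90 and 68 mm. The middle one, at scene (361,275) and world about (0.52, 0.335), fits 58x40x90.
- **Wedge:** its x axis lies along world y, and it leans towards +x.

The moves can't tilt the tool, so I'll check what an out-of-reach command does while I'm in free space.

Emit:
{"api": "servo_tool", "payload": {"grip": [-1,-1,-1,-1,-1,-1,-1,-1,-1,-1], "translation": [[0,-0.03,-0.03],[0,-0.06,-0.06],[0,-0.09,-0.09],[0,-0.12,-0.1],[0,-0.15,-0.1],[0,-0.18,-0.1],[0,-0.21,-0.1],[0,-0.24,-0.1],[0,-0.24,-0.1],[0,-0.24,-0.1]], "turn": [0,0,0,0,0,0,0,0,0,0], "newtons": 20}}

```text
time_s: 0.98
tcp_pos: [0.3615, 0.8425, 0.3174]
eef_rot: [179.5, -0.0, -23.3]
contact_force: [-0.4, -0.6, -0.4]
gripper_width: 0.0877
```

Emit:
{"api": "servo_tool", "payload": {"grip": [-1,-1,-1,-1,-1,-1,-1], "translation": [[0,-0.04,0],[0,-0.08,0],[0,-0.12,0],[0,-0.16,0],[0,-0.2,0],[0,-0.2,0],[0,-0.2,0]], "turn": [0,0,0,0,0,0,0]}}

```text
time_s: 1.57
tcp_pos: [0.3882, 0.9031, 0.2776]
eef_rot: [-177.6, -0.2, -23.3]
contact_force: [-0.2, -0.7, -0.1]
gripper_width: 0.0877
```

Run:
```python
from h import *
s=r.get_state(); print({k:np.round(s[k],3) for k in('joints','tcp_pos','eef_rot','qd','time_s')})
```

```text
{'joints': array([  78.257,   56.428,   71.631,    0.692, -102.904,  -11.336]), 'tcp_pos': array([0.388, 0.903, 0.278]), 'eef_rot': array([-177.612,   -0.203,  -23.252]), 'qd': array([-0.325,  3.014,  0.459,  0.216,  2.979,  0.29 ]), 'time_s': np.float64(1.567)}
```

Emit:
{"api": "servo_tool", "payload": {"grip": [-1,-1,-1,-1], "translation": [[0,0.02,0],[0,0.04,0],[0,0.06,0],[0,0.06,0]], "turn": [0,0,0,0]}}

```text
time_s: 1.9
tcp_pos: [0.3633, 0.8446, 0.2764]
eef_rot: [-177.7, -0.2, -23.2]
contact_force: [0.9, 0.2, 0.9]
gripper_width: 0.0877
```

Run:
```python
from h import *
s=r.get_state(); print({k:np.round(s[k],3) for k in('joints','tcp_pos','eef_rot','qd','time_s')})
```

```text
{'joints': array([ 79.063,  44.4  ,  47.258,   0.71 , -90.679, -12.275]), 'tcp_pos': array([0.363, 0.845, 0.276]), 'eef_rot': array([-177.719,   -0.23 ,  -23.238]), 'qd': array([-0.3  ,  2.878,  9.547,  0.333, -3.69 ,  0.503]), 'time_s': np.float64(1.9)}
```

Run:
```python
from plant import r,order
print([a for a in dir(r) if not a.startswith('_')],[a for a in dir(order) if not a.startswith('_')])
```

```text
['Unreachable', 'get_state', 'grasp_offset'] ['close_job']
```

Run:
```python
from h import *
for n,bb in (("scene",(345,250,380,298)),("side",(258,274,288,306))):
    d=np.load(f"pics/{n}0.npy"); c=calibration(n); p=cv2.imread(f"pics/{n}0.png")
    hsv=cv2.cvtColor(p,cv2.COLOR_BGR2HSV)
    m=cv2.inRange(hsv,(100,100,30),(130,255,255))>0
    X=cloud(c,d); mm=np.zeros_like(m); mm[bb[1]:bb[3],bb[0]:bb[2]]=1
    k=m&mm&(X[:,:,2]>.080)&(X[:,:,2]<.1)&(X[:,:,1]>.285)&(X[:,:,1]<.4)&(X[:,:,0]<.6)&(X[:,:,0]>.45)
    q=X[k]
    R=cv2.minAreaRect(q[:,:2].astype(np.float32)*1000)
    print(n,len(q),np.median(q[:,2]),R, cv2.boxPoints(R).round())
```

```text
scene 224 0.08990609798637322 ((514.8961791992188, 331.79522705078125), (56.794647216796875, 38.517215728759766), 15.742342948913574) [[482. 343.]
 [493. 306.]
 [547. 321.]
 [537. 358.]]
side 176 0.08871205222199419 ((509.82537841796875, 332.6375732421875), (55.082435607910156, 41.61989212036133), 17.583921432495117) [[477. 344.]
 [490. 304.]
 [542. 321.]
 [530. 361.]]
```

```bash
cat >> h.py <<'E'
from scipy.spatial.transform import Rotation as Ro
def rot(s): return Ro.from_euler('xyz',s['eef_rot'],degrees=True).as_matrix()
def plan(target, yjaw=None):
    """shift in tool axes to world target TCP; turn so tool y lines up (mod 180) with world dir yjaw"""
    s=r.get_state(); R=rot(s); t=R.T@(np.array(target)-s['tcp_pos']); out=[t.round(4)]
    if yjaw is not None:
        v=R.T@np.array(yjaw,float); a=np.arctan2(-v[0],v[1]); a=(a+np.pi/2)%np.pi-np.pi/2; out.append(round(a,4))
    print('pos',s['tcp_pos'].round(4),'rot',s['eef_rot'].round(2),'toolz',R[:,2].round(3),'t',s['time_s'],'q',s['joints'].round(2)); print('plan',out); return out
E
python3 - <<'E'
from h import *
a=np.deg2rad(16.6); plan((.513,.332,.28),(np.cos(a),np.sin(a),0))
c=calibration('wrist'); V=np.array(c['view']); s=r.get_state(); print('cam in tool',rot(s).T@(np.linalg.inv(V)[:3,3]-s['tcp_pos']), (rot(s).T@V[:3,:3].T).round(3))
E
```

```text
pos [0.3633 0.8446 0.2764] rot [-177.72   -0.23  -23.24] toolz [ 0.019  0.035 -0.999] t 1.9 q [ 79.06  44.4   47.26   0.71 -90.68 -12.27]
plan [array([ 0.3398,  0.4115, -0.0186]), np.float64(0.876)]
cam in tool [ 8.15620810e-02  1.43400315e-05 -1.58214391e-01] [[ 0.001  0.953  0.303]
 [ 1.    -0.001 -0.   ]
 [-0.     0.303 -0.953]]
```

Emit:
{"api": "servo_tool", "payload": {"grip": [-1,-1,-1,-1,-1,-1,-1,-1,-1,-1], "translation": [[0.026,0.031,0],[0.051,0.062,0],[0.077,0.093,0],[0.102,0.124,-0.02],[0.128,0.155,-0.02],[0.153,0.185,-0.02],[0.179,0.216,-0.02],[0.204,0.247,-0.02],[0.23,0.278,-0.02],[0.255,0.309,-0.02]], "turn": [0.1,0.2,0.3,0.4,0.5,0.6,0.7,0.8,0.876,0.876]}}

```text
time_s: 2.73
tcp_pos: [0.4771, 0.4613, 0.2846]
eef_rot: [-178.2, 1.7, -73.7]
contact_force: [0.4, 0.4, 0.9]
gripper_width: 0.0876
```

Run:
```python
from h import *
a=np.deg2rad(16.6); plan((.513,.332,.23),(np.cos(a),np.sin(a),0))
```

```text
pos [0.4771 0.4613 0.2846] rot [-178.23    1.73  -73.69] toolz [ 0.021  0.038 -0.999] t 2.7333 q [ 6.083e+01  1.637e+01  2.170e+00  1.000e-02 -7.331e+01 -4.455e+01]
plan [array([0.1358, 0.0035, 0.0504]), np.float64(-0.005)]
```

Emit:
{"api": "servo_tool", "payload": {"grip": [-1,-1,-1,-1,-1], "translation": [[0.034,0,0.01],[0.068,0.002,0.02],[0.102,0.003,0.04],[0.136,0.0035,0.05],[0.136,0.0035,0.05]], "turn": [0,0,0,-0.005,-0.005]}}

```text
time_s: 3.15
tcp_pos: [0.513, 0.3283, 0.228]
eef_rot: [-178.4, 1.6, -73.3]
contact_force: [-0.3, -0.4, -0.3]
gripper_width: 0.0876
```

Run:
```python
from h import *
a=np.deg2rad(16.6); plan((.513,.332,.053),(np.cos(a),np.sin(a),0))
c=calibration('wrist'); p,d=capture('wrist'); cv2.imwrite('pics/w1.png',p); X=cloud(c,d)
hsv=cv2.cvtColor(p,cv2.COLOR_BGR2HSV); m=cv2.inRange(hsv,(100,100,30),(130,255,255))>0
k=m&(X[:,:,2]>.083)&(X[:,:,2]<.098)
q=X[k]; R=cv2.minAreaRect(q[:,:2].astype(np.float32)*1000); print(len(q),R,np.percentile(q,[2,98],axis=0))
```

```text
pos [0.513  0.3283 0.228 ] rot [-178.45    1.57  -73.31] toolz [ 0.018  0.034 -0.999] t 3.15 q [ 50.69  13.17  -9.32  -0.47 -65.35 -33.83]
plan [array([0.0012, 0.0037, 0.175 ]), np.float64(0.0015)]
2291 ((520.870361328125, 271.47119140625), (61.13417434692383, 167.60528564453125), 8.942389488220215) [[0.48402964 0.22358667 0.08640999]
 [0.53955085 0.35295277 0.09207731]]
```

View pics/w1.png

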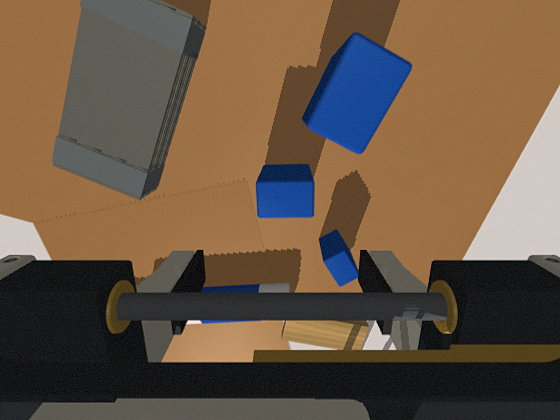

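Run:
```python
from h import *
c=calibration('wrist'); p,d=capture('wrist'); X=cloud(c,d)
hsv=cv2.cvtColor(p,cv2.COLOR_BGR2HSV); m=cv2.inRange(hsv,(100,100,30),(130,255,255))>0
k=m&(X[:,:,2]>.086)&(X[:,:,2]<.094)&(X[:,:,1]>.285)
q=X[k]; R=cv2.minAreaRect(q[:,:2].astype(np.float32)*1000); print(len(q),R,np.median(q,axis=0))
C=np.array(R[0])/1000; L=cv2.boxPoints(R); print(L)
e=L[1]-L[0]; f=L[2]-L[1]; v=e if np.linalg.norm(e)>np.linalg.norm(f) else f
plan((C[0],C[1],.053),(v[0],v[1],0)); print(np.degrees(np.arctan2(v[1],v[0])))
```

```text
2148 ((511.74542236328125, 330.92535400390625), (56.802452087402344, 39.42325210571289), 17.574113845825195) [0.51170717 0.32993602 0.09006855]
[[478.71805 341.14154]
 [490.6215  303.5583 ]
 [544.7728  320.70917]
 [532.8694  358.29242]]
pos [0.5138 0.3324 0.2302] rot [-178.24    1.65  -73.25] toolz [ 0.021  0.036 -0.999] t 3.25 q [ 50.92  13.22  -8.99  -0.42 -65.4  -34.03]
plan [array([0.0059, 0.0079, 0.177 ]), np.float64(-0.0143)]
17.5741
```

The wrist view shows the middle block at (285,205) between the jaws. Its top measures 57 x 39 mm at a height of 90, with its centre at (0.512, 0.331), which matches the middle block. I'll descend and grip.

Emit:
{"api": "servo_tool", "payload": {"grip": [-1,-1,-1,-1,-1,-1,-1], "translation": [[0.002,0.003,0.04],[0.006,0.008,0.08],[0.006,0.008,0.115],[0.006,0.008,0.145],[0.006,0.008,0.165],[0.006,0.008,0.177],[0.006,0.008,0.177]], "turn": [-0.01,-0.014,-0.014,-0.014,-0.014,-0.014,-0.014]}}

```text
time_s: 3.83
tcp_pos: [0.5097, 0.332, 0.0493]
eef_rot: [-178.5, 1.5, -72.3]
contact_force: [0.7, 0.5, -0.6]
gripper_width: 0.0874
```

Emit:
{"api": "servo_tool", "payload": {"grip": [0,0.2,0.4,0.4,0.4,0.4], "translation": [[0,0,0],[0,0,0],[0,0,0],[0,0,0],[0,0,0],[0,0,0]], "turn": [0,0,0,0,0,0], "newtons": 25}}

```text
time_s: 4.33
tcp_pos: [0.5109, 0.3319, 0.0523]
eef_rot: [-178.3, 1.6, -72.3]
contact_force: [-0.5, 1.2, 5.3]
gripper_width: 0.0578
```

Emit:
{"api": "servo_tool", "payload": {"grip": [0.4,0.4,0.4,0.4,0.4,0.4,0.4,0.4,0.4,0.4], "translation": [[0,0,-0.03],[0,0,-0.07],[0,0,-0.11],[0,0,-0.15],[0,0,-0.19],[0.03,0,-0.22],[0.06,0,-0.24],[0.09,0,-0.26],[0.12,0,-0.28],[0.15,0,-0.3]], "turn": [0,0,0,0,0,0,0,0,0,0]}}

```text
time_s: 5.17
tcp_pos: [0.5499, 0.1766, 0.3481]
eef_rot: [-178.3, 1.6, -72.3]
contact_force: [1.9, 1.0, -1.2]
gripper_width: 0.0579
```

Run:
```python
from h import *
plan((.5,.1,.42),(1,-.07,0))
```

```text
pos [0.5499 0.1766 0.3481] rot [-178.34    1.58  -72.32] toolz [ 0.019  0.035 -0.999] t 5.1667 q [ 36.54   7.15  -1.11  -0.97 -79.66 -18.72]
plan [array([ 0.0558,  0.0687, -0.0755]), np.float64(0.3784)]
```

Emit:
{"api": "servo_tool", "payload": {"grip": [0.4,0.4,0.4,0.4,0.4], "translation": [[0.015,0.015,-0.015],[0.03,0.03,-0.03],[0.045,0.05,-0.05],[0.056,0.069,-0.076],[0.056,0.069,-0.076]], "turn": [0.1,0.2,0.3,0.378,0.378]}}

```text
time_s: 5.58
tcp_pos: [0.4992, 0.0983, 0.4257]
eef_rot: [-178.6, 2.2, -94.4]
contact_force: [0.5, -0.2, 0.8]
gripper_width: 0.0578
```

Run:
```python
from h import *
plan((.5,.1,.42),(1,-.07,0))
c=calibration('wrist'); p,d=capture('wrist'); cv2.imwrite('pics/w2.png',p); np.save('pics/w2.npy',d); import pickle; pickle.dump(c,open('pics/w2.pkl','wb'))
```

```text
pos [0.4992 0.0983 0.4257] rot [-178.6     2.23  -94.36] toolz [ 0.027  0.037 -0.999] t 5.5833 q [ 32.53  -0.58   0.18  -0.94 -88.3  -36.91]
plan [array([-0.0015, -0.0005,  0.0058]), np.float64(-0.0062)]
```

View pics/w2.png

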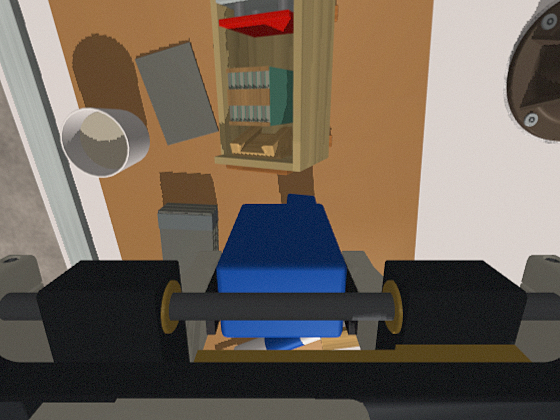

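Run:
```python
from h import *
p=cv2.imread('pics/w2.png'); crop(p,(200,0,340,180),4.2,'pics/w2c.png')
```

```text
(no output)
```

View pics/w2c.png

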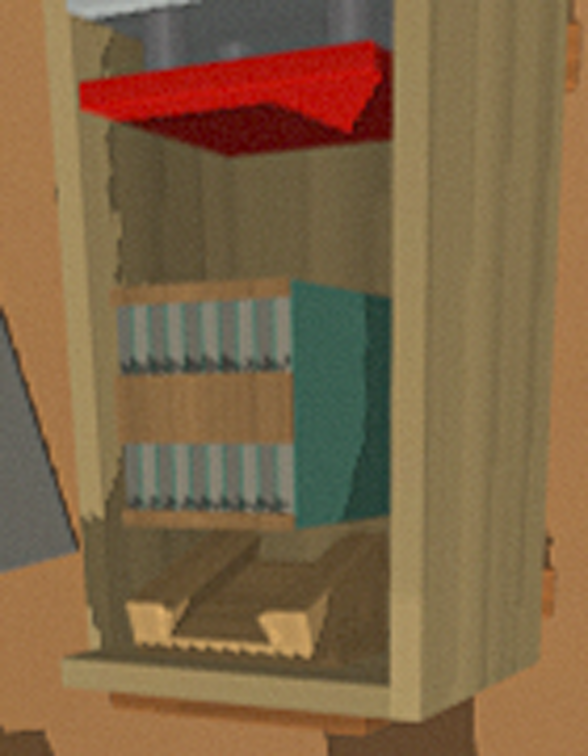

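```bash
cat > fit.py <<'E'
from h import *
import pickle
def load(n): 
    return cv2.imread(f'pics/{n}.png'),np.load(f'pics/{n}.npy'),pickle.load(open(f'pics/{n}.pkl','rb'))
p,d,c=load('w2'); X=cloud(c,d)
def reg(poly,er=1):
    m=np.zeros(d.shape,np.uint8); cv2.fillPoly(m,[(np.array(poly)/4.2+[200,0]).round().astype(np.int32)],1)
    if er: m=cv2.erode(m,np.ones((3,3),np.uint8))
    q=X[m>0]; return q[np.isfinite(q).all(1)]
def plane(q):
    for _ in range(3):
        c0=q.mean(0); n=np.linalg.svd(q-c0)[2][2]; e=(q-c0)@n; q=q[abs(e)<max(2.5*np.median(abs(e))*1.5,.001)]
    if n[2]<0:n=-n
    return n,q.mean(0),np.std(e)
packtop=reg([(122,290),(290,290),(290,520),(125,520)])
near=reg([(435,20),(550,20),(535,640),(430,690)])
rim=reg([(400,10),(418,10),(418,600),(400,600)],0)
rimend=reg([(75,665),(385,690),(385,705),(75,680)],0)
rails=np.r_[reg([(130,605),(165,605),(165,640),(140,640)],0),reg([(270,615),(325,600),(310,650),(280,640)],0)]
for nm,q in dict(packtop=packtop,near=near,rim=rim,rimend=rimend,rails=rails).items():
    n,c0,s=plane(q); print(nm,len(q),'n',n.round(3),'c',c0.round(4),'sd',s.round(5),'tilt',np.degrees(np.arccos(n[2])).round(1))
E
python3 fit.py
```

```text
packtop 2078 n [ 0.425 -0.033  0.904] c [0.5386 0.0028 0.1609] sd 0.00149 tilt 25.3
near 3764 n [-0.904  0.064  0.424] c [ 0.4512 -0.0082  0.145 ] sd 0.0003 tilt 64.9
rim 852 n [-0.998  0.058  0.024] c [ 0.4763 -0.0163  0.1904] sd 0.00198 tilt 88.6
rimend 375 n [0.152 0.968 0.199] c [0.5404 0.0877 0.1638] sd 0.00194 tilt 78.5
rails 183 n [0.091 0.985 0.149] c [0.536  0.0683 0.1621] sd 0.00375 tilt 81.4
```

```bash
cat >> fit.py <<'E'
cx=plane(near)[0]; cy=np.array([cx[1],-cx[0],0]); 
cy=np.array([-abs(cx[1]),-abs(cx[0]),0]); cy-=cx*(cx@cy); cy/=np.linalg.norm(cy); cz=np.cross(cx,cy)
A=np.stack([cx,cy,cz],1); print(A.round(4))
Y=X@A  # crate-aligned coordinates
print('packtop',np.median(packtop@A,0).round(4),np.percentile(packtop@A,[1,99],axis=0).round(4))
for nm,q in dict(near=near,rim=rim,rimend=rimend,rails=rails).items():
    print(nm,np.percentile(q@A,[3,50,97],axis=0).round(4).tolist())
hz=np.median(packtop@A,0)[2]
# everything within 2mm of packtop level / 5mm below in image region
m=np.zeros(d.shape,bool); m[0:180,200:340]=1
s=Y[m&(abs(Y[:,:,2]-hz)<.002)]
E
python3 fit.py
```

```text
packtop 2078 n [ 0.425 -0.033  0.904] c [0.5386 0.0028 0.1609] sd 0.00149 tilt 25.3
near 3764 n [-0.904  0.064  0.424] c [ 0.4512 -0.0082  0.145 ] sd 0.0003 tilt 64.9
rim 852 n [-0.998  0.058  0.024] c [ 0.4763 -0.0163  0.1904] sd 0.00198 tilt 88.6
rimend 375 n [0.152 0.968 0.199] c [0.5404 0.0877 0.1638] sd 0.00194 tilt 78.5
rails 183 n [0.091 0.985 0.149] c [0.536  0.0683 0.1621] sd 0.00375 tilt 81.4
[[-0.9036 -0.0707  0.4226]
 [ 0.0641 -0.9975 -0.03  ]
 [ 0.4236 -0.      0.9058]]
packtop [-0.418  -0.0403  0.3728] [[-0.4478 -0.0733  0.3707]
 [-0.3901 -0.0101  0.3765]]
near [[-0.3474, -0.1146, 0.2759], [-0.3468, -0.0209, 0.3242], [-0.3462, 0.0577, 0.363]]
rim [[-0.3554, -0.091, 0.3706], [-0.3516, -0.0159, 0.3721], [-0.3476, 0.0511, 0.3736]]
rimend [[-0.4724, -0.1296, 0.3709], [-0.4129, -0.1262, 0.3722], [-0.3597, -0.1229, 0.3736]]
rails [[-0.4517, -0.1138, 0.3627], [-0.3948, -0.1061, 0.3698], [-0.3855, -0.0996, 0.3725]]
```

```bash
cat > fit2.py <<'E'
from fit import *
m=np.zeros(d.shape,bool); m[0:180,200:340]=1
Z=Y[m]; Z=Z-[-.419,0,.2671]
s=Z[(abs(Z[:,2]-.105)<.002)&(abs(Z[:,0])<.06)]; 
h,e=np.histogram(s[:,1],np.arange(-.14,.12,.002)); print('level105 y',[(round(a,3),int(b)) for a,b in zip(e,h) if b>8])
s=Z[(abs(Z[:,2]-.105)<.002)&(Z[:,1]>-.1)]
h,e=np.histogram(s[:,0],np.arange(-.08,.09,.002)); print('level105 x',[(round(a,3),int(b)) for a,b in zip(e,h) if b>8])
s=Z[(abs(Z[:,2]-.075)<.002)&(Z[:,0]<-.05)]
h,e=np.histogram(s[:,0],np.arange(-.08,.09,.002)); print('level75 x',[(round(a,3),int(b)) for a,b in zip(e,h) if b>8])
hsv=cv2.cvtColor(p,cv2.COLOR_BGR2HSV); red=(cv2.inRange(hsv,(0,150,60),(6,255,255))>0)&m
s=Y[red]-[-.419,0,.2671]; print('red',len(s),np.percentile(s,[2,10,50,90,98],axis=0).round(4).tolist())
E
python3 fit2.py | grep -v ' c \['
```

```text
[[-0.9036 -0.0707  0.4226]
 [ 0.0641 -0.9975 -0.03  ]
 [ 0.4236 -0.      0.9058]]
packtop [-0.418  -0.0403  0.3728] [[-0.4478 -0.0733  0.3707]
 [-0.3901 -0.0101  0.3765]]
near [[-0.3474, -0.1146, 0.2759], [-0.3468, -0.0209, 0.3242], [-0.3462, 0.0577, 0.363]]
rim [[-0.3554, -0.091, 0.3706], [-0.3516, -0.0159, 0.3721], [-0.3476, 0.0511, 0.3736]]
rimend [[-0.4724, -0.1296, 0.3709], [-0.4129, -0.1262, 0.3722], [-0.3597, -0.1229, 0.3736]]
rails [[-0.4517, -0.1138, 0.3627], [-0.3948, -0.1061, 0.3698], [-0.3855, -0.0996, 0.3725]]
level105 y [(np.float64(-0.132), 86), (np.float64(-0.13), 110), (np.float64(-0.128), 108), (np.float64(-0.126), 103), (np.float64(-0.124), 114), (np.float64(-0.122), 44), (np.float64(-0.108), 21), (np.float64(-0.106), 24), (np.float64(-0.104), 33), (np.float64(-0.102), 25), (np.float64(-0.076), 15), (np.float64(-0.074), 11), (np.float64(-0.072), 50), (np.float64(-0.07), 64), (np.float64(-0.068), 63), (np.float64(-0.066), 64), (np.float64(-0.064), 70), (np.float64(-0.062), 57), (np.float64(-0.06), 79), (np.float64(-0.058), 61), (np.float64(-0.056), 63), (np.float64(
[... 1143 characters left out ...]
), 59), (np.float64(0.016), 46), (np.float64(0.018), 55), (np.float64(0.02), 45), (np.float64(0.022), 59), (np.float64(0.024), 53), (np.float64(0.026), 50), (np.float64(0.028), 55), (np.float64(0.03), 82), (np.float64(0.062), 205), (np.float64(0.064), 220), (np.float64(0.066), 235), (np.float64(0.068), 227), (np.float64(0.07), 232), (np.float64(0.072), 113)]
level75 x [(np.float64(-0.076), 13), (np.float64(-0.074), 133), (np.float64(-0.072), 166), (np.float64(-0.07), 177), (np.float64(-0.068), 177), (np.float64(-0.066), 195), (np.float64(-0.064), 133)]
red 1296 [[-0.0482, 0.0456, 0.0109], [-0.0399, 0.0458, 0.0298], [0.0001, 0.0461, 0.0818], [0.0378, 0.0514, 0.0915], [0.0487, 0.0529, 0.0923]]
```

```bash
cat > crate.py <<'E'
from h import *
A=np.array([[-0.9036,-0.0707,0.4226],[0.0641,-0.9975,-0.03],[0.4236,0,0.9058]]); O=A@np.array([-.419,-.0295,.2671])
def w(x,y,z): return O+A@(np.array([x,y,z])/1000)
def c(P): return (np.asarray(P)-O)@A*1000
def st():
    s=r.get_state();R=rot(s)
    print('t',round(s['time_s'],2),'pos',s['tcp_pos'].round(4),'crate',c(s['tcp_pos']).round(1),'q',s['joints'].round(1),'\n tool x,y,z in crate',(A.T@R).T.round(3).tolist(),'F',s['contact_force'].round(1),'w',round(s['gripper_width'],4))
    return s,R
E
python3 - <<'E'
from crate import *
print(O,w(0,45,0),w(0,-71,105)); st(); plan((.36,-.19,.43),A[:,0])
E
```

```text
[ 0.49357051 -0.00544465  0.06445078] [ 0.49038901 -0.05033215  0.06445078] [0.54296321 0.06222785 0.15955978]
t 5.63 pos [0.4997 0.0998 0.4233] crate [ 153.2 -105.4  324.4] q [ 32.6  -0.4   0.1  -1.  -88.1 -36.7] 
 tool x,y,z in crate [[-0.016, 0.999, -0.036], [0.896, -0.002, -0.444], [-0.444, -0.039, -0.895]] F [ 0.1  1.9 -2.5] w 0.058
pos [0.4997 0.0998 0.4233] rot [-178.71    2.24  -94.12] toolz [ 0.025  0.037 -0.999] t 5.6333 q [ 3.259e+01 -4.300e-01  6.000e-02 -1.020e+00 -8.811e+01 -3.672e+01]
plan [array([ 0.2986,  0.1181, -0.0211]), np.float64(0.0174)]
```

Emit:
{"api": "servo_tool", "payload": {"grip": [0.4,0.4,0.4,0.4,0.4,0.4,0.4,0.4,0.4,0.4], "translation": [[0.035,0.014,0],[0.07,0.028,0],[0.105,0.042,0],[0.14,0.055,-0.02],[0.175,0.069,-0.02],[0.21,0.083,-0.02],[0.24,0.095,-0.02],[0.27,0.107,-0.02],[0.299,0.118,-0.02],[0.299,0.118,-0.02]], "turn": [0,0,0,0.017,0.017,0.017,0.017,0.017,0.017,0.017]}}

```text
time_s: 6.47
tcp_pos: [0.3589, -0.1922, 0.426]
eef_rot: [-179.2, 2.0, -95.1]
contact_force: [0.8, 0.1, -0.8]
gripper_width: 0.058
```

Emit:
{"api": "servo_tool", "payload": {"grip": [0.4,0.4,0.4,0.4,0.4,0.4], "translation": [[0,0.04,0],[0,0.08,0],[0,0.12,0],[0,0.16,0],[0,0.2,0],[0,0.2,0]], "turn": [0,0,0,0,0,0]}}

```text
time_s: 6.97
tcp_pos: [0.1564, -0.1718, 0.4244]
eef_rot: [-178.7, 2.1, -94.9]
contact_force: [0.8, -0.5, -2.4]
gripper_width: 0.0581
```

Run:
```python
from crate import *
st()
```

```text
t 6.97 pos [ 0.1564 -0.1718  0.4244] crate [446.5 189.8 188.5] q [   2.7  -31.8  -19.6   -2.  -100.6   -8.1] 
 tool x,y,z in crate [[-0.002, 0.999, -0.04], [0.896, -0.016, -0.445], [-0.445, -0.037, -0.895]] F [ 0.8 -0.5 -2.4] w 0.0581
```

Emit:
{"api": "servo_tool", "payload": {"grip": [0.4,0.4,0.4,0.4,0.4,0.4], "translation": [[0,-0.03,0.02],[0,-0.06,0.05],[0,-0.09,0.09],[0,-0.1,0.13],[0,-0.1,0.17],[0,-0.1,0.21]], "turn": [0,0,0,0,0,0]}}

```text
time_s: 7.47
tcp_pos: [0.2656, -0.173, 0.2172]
eef_rot: [-179.1, 2.1, -94.9]
contact_force: [1.3, -0.2, -1.9]
gripper_width: 0.0583
```

Emit:
{"api": "servo_tool", "payload": {"grip": [0.4,0.4,0.4,0.4], "translation": [[0,0.04,0],[0,0.08,0],[0,0.12,0],[0,0.12,0]], "turn": [0,0,0,0]}}

```text
time_s: 7.8
tcp_pos: [0.1403, -0.1626, 0.2169]
eef_rot: [-178.5, 2.3, -94.9]
contact_force: [-1.1, -0.3, -1.5]
gripper_width: 0.0576
```

Run:
```python
from crate import *
st()
```

```text
t 7.8 pos [ 0.1403 -0.1626  0.2169] crate [373.7 181.8  -6.4] q [  7.3 -35.3 -46.3  -2.  -77.1 -11.8] 
 tool x,y,z in crate [[-0.003, 0.999, -0.042], [0.895, -0.016, -0.446], [-0.447, -0.039, -0.894]] F [-1.1 -0.3 -1.5] w 0.0576
```

Emit:
{"api": "servo_tool", "payload": {"grip": [0.4,0.4,0.4,0.4,0.4], "translation": [[0,-0.02,0.02],[0,-0.04,0.05],[0,-0.04,0.08],[0,-0.04,0.1],[0,-0.04,0.1]], "turn": [0,0,0,0,0]}}

```text
time_s: 8.22
tcp_pos: [0.1845, -0.1625, 0.1149]
eef_rot: [-179.5, 2.1, -95.0]
contact_force: [-0.9, 0.1, -1.7]
gripper_width: 0.058
```

Run:
```python
from crate import *
st()
for n in('scene','side'):
  p,d=capture(n); cv2.imwrite(f'pics/{n}2.png',p)
p=cv2.imread('pics/scene2.png'); crop(p,(250,60,510,260),3,'pics/s2c.png')
```

```text
t 8.22 pos [ 0.1845 -0.1625  0.1149] crate [290.6 178.5 -80.2] q [  5.2 -21.  -55.3  -2.4 -54.9  -8.9] 
 tool x,y,z in crate [[-0.001, 0.999, -0.04], [0.902, -0.017, -0.431], [-0.432, -0.036, -0.901]] F [-0.9  0.1 -1.7] w 0.058
```

View pics/s2c.png

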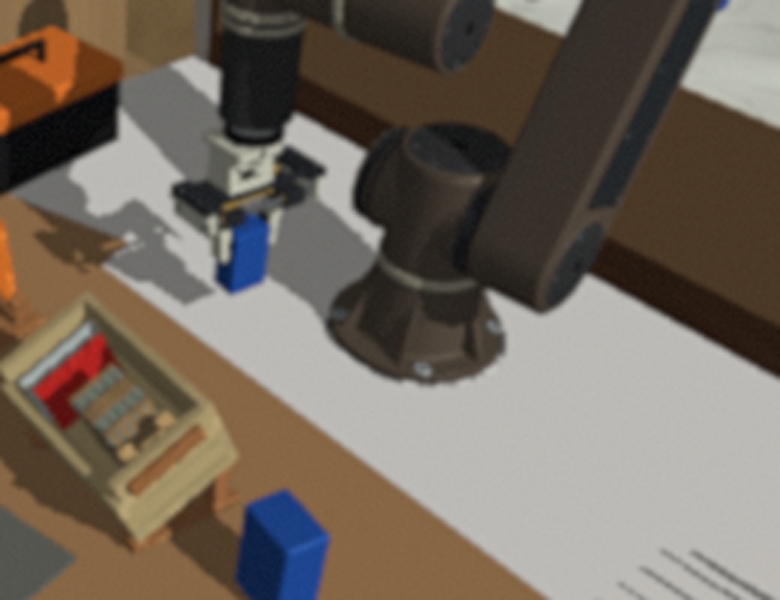

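Emit:
{"api": "servo_tool", "payload": {"grip": [0.4,0.4,0.4,0.4], "translation": [[0,0.04,0],[0,0.08,0],[0,0.1,0],[0,0.1,0]], "turn": [0,0,0,0]}}

```text
time_s: 8.65
tcp_pos: [0.0899, -0.1617, 0.1287]
eef_rot: [-179.1, 2.9, -94.9]
contact_force: [0.3, 0.2, -1.4]
gripper_width: 0.0579
```

Run:
```python
from crate import *
st()
```

```text
t 8.65 pos [ 0.0899 -0.1617  0.1287] crate [ 381.9  184.4 -107.7] q [  9.6 -40.  -58.2  -2.8 -70.2 -13.6] 
 tool x,y,z in crate [[-0.008, 0.999, -0.052], [0.899, -0.015, -0.438], [-0.438, -0.051, -0.897]] F [ 0.3  0.2 -1.4] w 0.0579
```

Emit:
{"api": "servo_tool", "payload": {"grip": [0.4,0.4,0.4,0.4,0.4,0.4,0.4], "translation": [[0,-0.04,0],[0,-0.08,0],[0,-0.12,0],[0,-0.16,0.02],[0,-0.18,0.04],[0,-0.18,0.055],[0,-0.18,0.055]], "turn": [0,0,0,0,0,0,0]}}

```text
time_s: 9.23
tcp_pos: [0.2721, -0.1746, 0.0731]
eef_rot: [-179.7, 2.8, -95.0]
contact_force: [-1.7, 0.4, -1.2]
gripper_width: 0.0578
```

Emit:
{"api": "servo_tool", "payload": {"grip": [0.4,0.4,0.4,0.4,0.4,0.4], "translation": [[0,0.04,0],[0,0.08,0],[0,0.12,0],[0,0.16,0],[0,0.2,0],[0,0.2,0]], "turn": [0,0,0,0,0,0]}}

```text
time_s: 9.73
tcp_pos: [0.079, -0.1786, 0.101]
eef_rot: [-179.5, 4.9, -94.8]
contact_force: [0.8, -1.0, -1.7]
gripper_width: 0.0581
```

Run:
```python
from crate import *
st()
```

```text
t 9.73 pos [ 0.079  -0.1786  0.101 ] crate [ 379.   202.  -136.9] q [-12.1 -26.6 -58.2  -5.8 -58.7  10.3] 
 tool x,y,z in crate [[-0.024, 0.996, -0.084], [0.902, -0.014, -0.432], [-0.432, -0.086, -0.898]] F [ 0.8 -1.  -1.7] w 0.0581
```

```bash
cat > kin.py <<'E'
import numpy as np
from scipy.optimize import least_squares
from scipy.spatial.transform import Rotation as Ro
D=[([83.2572,20.5822,.6451,-.0145,-70.135,-16.506],[.26633,.61983,.22583],[179.927,-.0075,-23.2538]),
([78.257,56.428,71.631,.692,-102.904,-11.336],[.388,.903,.278],[-177.612,-.203,-23.252]),
([79.063,44.4,47.258,.71,-90.679,-12.275],[.363,.845,.276],[-177.719,-.23,-23.238]),
([60.83,16.37,2.17,.01,-73.31,-44.55],[.4771,.4613,.2846],[-178.23,1.73,-73.69]),
([50.92,13.22,-8.99,-.42,-65.4,-34.03],[.5138,.3324,.2302],[-178.24,1.65,-73.25]),
([36.54,7.15,-1.11,-.97,-79.66,-18.72],[.5499,.1766,.3481],[-178.34,1.58,-72.32]),
([32.59,-.43,.06,-1.02,-88.11,-36.72],[.4997,.0998,.4233],[-178.71,2.24,-94.12]),
([2.7,-31.8,-19.6,-2.0,-100.6,-8.1],[.1564,-.1718,.4244],[-178.7,2.1,-94.9]),
([7.3,-35.3,-46.3,-2.0,-77.1,-11.8],[.1403,-.1626,.2169],[-178.5,2.3,-94.9]),
([5.2,-21,-55.3,-2.4,-54.9,-8.9],[.1845,-.1625,.1149],[-179.5,2.1,-95]),
([9.6,-40,-58.2,-2.8,-70.2,-13.6],[.0899,-.1617,.1287],[-179.1,2.9,-94.9]),
([-12.1,-26.6,-58.2,-5.8,-58.7,10.3],[.079,-.1786,.101],[-179.5,4.9,-94.8])]
def rz(a): return Ro.from_euler('z',a,degrees=True).as_matrix()
def ry(a): return Ro.from_euler('y',a,degrees=True).as_matrix()
def rx(a): return Ro.from_euler('x',a,degrees=True).as_matrix()
def fk(p,q,s4=1,s6=1):
    a1,d1,L1,L2,a3,Lt,y2,y4=p
    R=rz(q[0]); P=np.array([0,0,d1])+R@np.array([a1,0,0])
    R=R@ry(q[1]); P=P+R@np.array([0,y2,L1])
    R=R@ry(-q[2])@rx(s4*q[3]); P=P+R@np.array([L2,y4,a3])
    R=R@ry(-q[4]); 
    P=P+R@np.array([Lt,0,0])
    R=R@rx(s6*q[5])          # tool axis = x of this frame
    T=R@np.array([[0,0,1],[0,1,0],[-1,0,0.]])   # tool z = frame x
    return P,T
def res(p,s4,s6):
    return np.concatenate([fk(p,q,s4,s6)[0]-np.array(t) for q,t,_ in D])
if __name__=="__main__":
    for s4 in(1,-1):
      for s6 in (1,-1):
        f=least_squares(lambda p:res(p,s4,s6),[.0,.3,.4,.4,0,.2,-.1,-.1])
        print(s4,s6,f.x.round(4),np.sqrt(f.cost*2/36).round(5))
        e=[]
        for q,t,eu in D[:7]:
            T=fk(f.x,q,s4,s6)[1]; R=Ro.from_euler('xyz',eu,degrees=True).as_matrix()
            e.append(Ro.from_matrix(T.T@R).as_rotvec(degrees=True))
        print(np.round(e,1).tolist())
E
python3 kin.py
```

```text
1 1 [ 0.0183 -0.4303  0.6046  0.467  -0.0163 -0.2659 -0.4091  0.2204] 0.00521
[[-0.0, -0.0, -57.0], [1.0, 1.0, -67.0], [1.1, 1.1, -65.4], [0.0, 0.0, -0.9], [-0.5, -0.5, -21.6], [-1.4, -1.4, -52.2], [-1.5, -1.4, -16.5]]
1 -1 [ 0.0183 -0.4303  0.6046  0.467  -0.0163 -0.2659 -0.4091  0.2204] 0.00521
[[-0.0, -0.0, -90.0], [1.2, 0.8, -89.7], [1.3, 0.9, -90.0], [0.0, 0.0, -90.0], [-0.8, -0.2, -89.7], [-1.9, -0.9, -89.6], [-2.2, -0.3, -89.9]]
-1 1 [-3.000e-04  1.958e-01  6.016e-01  4.640e-01  1.000e-04  3.751e-01
 -6.500e-03 -1.853e-01] 0.0002
[[0.0, 0.0, -57.0], [0.0, -0.0, -67.3], [0.0, -0.0, -65.5], [-0.0, 0.0, -0.9], [-0.0, 0.0, -21.9], [-0.0, -0.0, -52.6], [-0.0, 0.0, -16.6]]
-1 -1 [-3.000e-04  1.958e-01  6.016e-01  4.640e-01  1.000e-04  3.751e-01
 -6.500e-03 -1.853e-01] 0.0002
[[0.0, 0.0, -90.0], [0.0, -0.0, -90.0], [0.0, -0.0, -90.0], [-0.0, 0.0, -90.0], [0.0, 0.0, -90.0], [-0.0, -0.0, -90.0], [-0.0, 0.0, -90.0]]
```

```bash
cat > sim.py <<'E'
from kin import *
from scipy.optimize import least_squares
P=least_squares(lambda p:res(p,-1,-1),[.0,.2,.6,.46,0,.37,-.1,-.1]).x
def FK(q):
    p,T=fk(P,q,-1,-1); return p,T@rz(-90)
LO=np.array([-176.03,-82.01,-58.28,-173.87,-174.79,-173.66]);HI=np.array([176.03,121.73,71.71,95.51,-.11,173.66])
def IK(q0,p,R,w):
    def f(q):
        a,T=FK(q); return np.r_[(a-p),w*Ro.from_matrix(T.T@R).as_rotvec()]
    return least_squares(f,np.clip(q0,LO+.06,HI-.06),bounds=(LO+.05,HI-.05),x_scale=20).x
def call(q,rows,w,turn=None):
    p0,R0=FK(q); p=p0; 
    for i,t in enumerate(rows):
        g=p0+R0@np.array(t); d=g-p; n=np.linalg.norm(d)
        g=p+d*min(1,.0417/max(n,1e-9)); Rg=R0
        q=IK(q,g,Rg,w); p,_=FK(q)
    return q
if __name__=="__main__":
    for w in (.1,.2,.4,.8):
        q=np.array([79.2,40,38,0,-88,-12.4]); q=IK(q,np.array([.361,.8404,.3258]),Ro.from_euler('xyz',[179.95,0,-23.25],degrees=True).as_matrix(),w)
        q=call(q,[(0,-.04*i,0) for i in range(1,6)]+[(0,-.2,0)]*2,w)
        p,T=FK(q); a=p.round(4),Ro.from_matrix(T).as_euler('xyz',degrees=True).round(1),q.round(1)
        q=np.array([4,-5,-55.,-2,-45,-8]); q=IK(q,np.array([.2721,-.1746,.0731]),Ro.from_euler('xyz',[-179.5,2.8,-95],degrees=True).as_matrix(),w); p,T=FK(q); 
        q=call(q,[(0,.04*i,0) for i in range(1,6)]+[(0,.2,0)]*1,w)
        p,T=FK(q); print(w,*a,'\n   ',p.round(4),Ro.from_matrix(T).as_euler('xyz',degrees=True).round(1),q.round(1))
E
python3 sim.py
```

```text
0.1 [0.4363 1.0157 0.3211] [-157.7   -2.   -23.6] [ 78.9  56.6  71.7   6.6 -83.7 -11.7] 
    [ 0.0737 -0.1592  0.0734] [179.6   9.8 -95. ] [-18.8 -19.3 -58.2 -11.6 -54.3  20.9]
0.2 [0.4239 0.9867 0.307 ] [-162.9   -1.6  -23.5] [ 78.8  56.5  71.7   5.  -88.8 -11.4] 
    [ 0.0757 -0.164   0.0786] [179.7   8.7 -95. ] [-17.4 -20.6 -58.2 -10.3 -55.   18.5]
0.4 [0.395  0.9195 0.2811] [-174.8   -0.5  -23.3] [  78.4   56.5   71.7    1.6 -100.2  -11.3] 
    [ 0.0795 -0.1737  0.0903] [179.9   6.4 -95. ] [-14.3 -23.5 -58.2  -7.6 -56.7  13.5]
0.8 [0.3856 0.8976 0.2739] [-1.788e+02 -1.000e-01 -2.330e+01] [  78.2   56.6   71.7    0.4 -103.9  -11.4] 
    [ 0.0852 -0.1826  0.103 ] [-179.8    4.1  -95. ] [-10.3 -26.5 -58.2  -4.8 -58.6   7.8]
```

```bash
cat > sim2.py <<'E'
from sim import *
def tz(q): 
    p,T=FK(q); return p,T[:,2]
Rc=Ro.from_euler('xyz',[-179.5,4.9,-94.8],degrees=True).as_matrix()
import itertools
for w in (.5,.65):
  for (x,y,z),uz in itertools.product([(.25,-.17,.08),(.25,-.17,.15),(.25,-.25,.1),(.22,-.2,.08)],[0,-.02,-.04]):
    q=IK(np.array([0,-10,-50,-2,-50,0.]),np.array([x,y,z]),Rc,w)
    out=[]
    for k in range(8):
        p,T=FK(q); t=T.T@np.array([-.06,0,uz])
        q=call(q,[t*.6,t],w)
        p,a=tz(q); out.append((p.round(3).tolist(),a.round(2)[:2].tolist()))
    print(w,(x,y,z),uz,'\n',out[1],out[3],out[5],out[7],q.round(0))
E
python3 sim2.py
```

```text
0.5 (0.25, -0.17, 0.08) 0 
 ([0.131, -0.172, 0.082], [0.01, 0.09]) ([0.014, -0.183, 0.094], [0.02, 0.12]) ([-0.106, -0.183, 0.094], [0.02, 0.12]) ([-0.226, -0.183, 0.094], [0.02, 0.12]) [-99.  -7. -51.   0. -52.  94.]
0.5 (0.25, -0.17, 0.08) -0.02 
 ([0.137, -0.182, 0.05], [0.01, 0.12]) ([0.026, -0.208, 0.027], [0.02, 0.17]) ([-0.094, -0.217, -0.009], [0.03, 0.19]) ([-0.214, -0.217, -0.049], [0.03, 0.19]) [-97.  18. -56.  -1. -27.  93.]
0.5 (0.25, -0.17, 0.08) -0.04 
 ([0.143, -0.189, 0.01], [0.01, 0.14]) ([0.034, -0.212, -0.071], [0.03, 0.19]) ([-0.086, -0.212, -0.151], [0.03, 0.19]) ([-0.206, -0.212, -0.231], [0.03, 0.19]) [-97.  50. -50. -22.  -0. 114.]
0.5 (0.25, -0.17, 0.15) 0 
 ([0.13, -0.17, 0.15], [0.02, 0.08]) ([0.01, -0.17, 0.15], [0.02, 0.08]) ([-0.11, -0.17, 0.15], [0.02, 0.08]) ([-0.23, -0.17, 0.15], [0.02, 0.08]) [-101.  -14.  -47.    0.  -61.   96.]
0.5 (0.25, -0.17, 0.15) -0.02 
 ([0.13, -0.17, 0.11], [0.02, 0.08]) ([0.013, -0.186, 0.088], [0.02, 0.12]) ([-0.108, -0.194, 0.056], [0.03, 0.14]) ([-0.228, -0.194, 0.016], [0.03, 0.14]) [-100.    6.  -55.   -1.  -37.   96.
[... 3489 characters left out ...]
-48. -17.  -2. 111.]
0.65 (0.22, -0.2, 0.08) 0 
 ([0.1, -0.2, 0.08], [0.02, 0.08]) ([-0.019, -0.206, 0.086], [0.02, 0.09]) ([-0.139, -0.206, 0.086], [0.02, 0.09]) ([-0.259, -0.206, 0.086], [0.02, 0.09]) [-106.   -1.  -48.    1.  -48.  100.]
0.65 (0.22, -0.2, 0.08) -0.02 
 ([0.105, -0.211, 0.048], [0.02, 0.1]) ([-0.012, -0.235, 0.023], [0.03, 0.13]) ([-0.132, -0.238, -0.015], [0.03, 0.13]) ([-0.252, -0.238, -0.055], [0.03, 0.13]) [-103.   20.  -53.    0.  -25.   98.]
0.65 (0.22, -0.2, 0.08) -0.04 
 ([0.11, -0.221, 0.01], [0.02, 0.12]) ([-0.004, -0.245, -0.068], [0.03, 0.15]) ([-0.124, -0.245, -0.148], [0.03, 0.15]) ([-0.244, -0.245, -0.228], [0.03, 0.15]) [-102.   48.  -50.  -11.   -1.  108.]
```

```bash
cat > sim3.py <<'E'
from sim import *
Rc=Ro.from_euler('xyz',[-179.5,4.9,-94.8],degrees=True).as_matrix()
for w in (.5,.65):
  for J1,r0,z in ((-174,.8,.45),(-172,.66,.6)):
    az=np.deg2rad(J1)-np.arcsin(.192/np.hypot(r0,.192)); R0=np.hypot(r0,.192)
    q=IK(np.array([J1,20,40,0,-100,-J1-2.]),np.array([R0*np.cos(az),R0*np.sin(az),z]),Rc,w)
    print(w,'start',FK(q)[0].round(3),q.round(0))
    for k in range(14):
        p,T=FK(q); u=np.array([np.cos(np.deg2rad(J1)),np.sin(np.deg2rad(J1)),.7])*.05; t=T.T@u
        q=call(q,[t,t],w); p,T=FK(q)
        if k%3==1: print('  ',k,p.round(3),T[:,2].round(3),q.round(0))
E
python3 sim3.py
python3 - <<'E'
from crate import *
for n in('scene','side'):
    d=np.load(f'pics/{n}0.npy'); X=cloud(calibration(n),d).reshape(-1,3)
    q=X[(X[:,0]<-.15)&(X[:,0]>-1.3)&(abs(X[:,1])<.7)&(X[:,2]>.02)]
    for x in np.arange(-1.3,-.1,.1):
        s=q[(q[:,0]>=x)&(q[:,0]<x+.1)]
        if len(s)>20: print(n,x.round(1),len(s),np.percentile(s[:,2],[50,99]).round(2),np.percentile(s[:,1],[2,98]).round(2))
E
```

```text
0.5 start [-0.816  0.107  0.45 ] [-172.   37.   54.    5. -108.  169.]
   1 [-0.865  0.094  0.482] [-0.053  0.102 -0.993] [-171.   45.   72.    7. -115.  169.]
   4 [-0.912  0.074  0.506] [-0.2    0.133 -0.971] [-169.   44.   72.   10. -107.  168.]
   7 [-0.964  0.057  0.532] [-0.348  0.159 -0.924] [-167.   44.   72.   14.  -99.  167.]
   10 [-1.019  0.042  0.561] [-0.493  0.178 -0.852] [-166.   45.   72.   17.  -90.  166.]
   13 [-1.075  0.028  0.591] [-0.627  0.19  -0.756] [-165.   46.   72.   21.  -80.  165.]
0.5 start [-0.68   0.098  0.6  ] [-169.   26.   55.    5. -120.  167.]
   1 [-0.734  0.082  0.621] [-0.046  0.104 -0.994] [-168.   34.   72.    8. -126.  168.]
   4 [-0.79   0.059  0.627] [-0.179  0.138 -0.974] [-165.   35.   72.   12. -118.  167.]
   7 [-0.85   0.039  0.639] [-0.319  0.166 -0.933] [-163.   36.   72.   15. -109.  167.]
   10 [-0.913  0.021  0.655] [-0.461  0.187 -0.868] [-162.   38.   72.   19. -100.  166.]
   13 [-0.978  0.006  0.675] [-0.595  0.199 -0.778] [-161.   39.   72.   22.  -90.  165.]
0.65 start [-0.816  0.107  0.45 ] [-172.   37.   54.    5. -108.
[... 640 characters left out ...]
11] [-0.102  0.118 -0.988] [-166.   36.   72.    9. -122.  167.]
   7 [-0.814  0.038  0.608] [-0.188  0.136 -0.973] [-164.   37.   72.   12. -116.  166.]
   10 [-0.857  0.021  0.609] [-0.277  0.152 -0.949] [-163.   38.   72.   14. -110.  165.]
   13 [-0.901  0.006  0.612] [-0.368  0.164 -0.915] [-162.   39.   72.   16. -104.  165.]
scene -1.3 423 [0.11 0.24] [-0.42  0.05]
scene -1.2 502 [0.11 0.11] [-0.21  0.1 ]
scene -1.1 631 [0.11 0.33] [-0.51  0.15]
scene -1.0 1190 [0.11 0.33] [-0.63  0.19]
scene -0.9 1576 [0.11 0.33] [-0.67  0.23]
scene -0.8 4163 [0.11 0.32] [-0.69  0.29]
scene -0.7 1781 [0.07 0.11] [-0.68  0.33]
scene -0.2 78 [0.3  0.54] [0.08 0.21]
side -0.2 214 [0.34 0.63] [0.09 0.24]
```

Run:
```python
from crate import *
p=cv2.imread('pics/scene0.png'); crop(p,(300,0,560,220),3,'pics/back.png')
```

```text
(no output)
```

View pics/back.png

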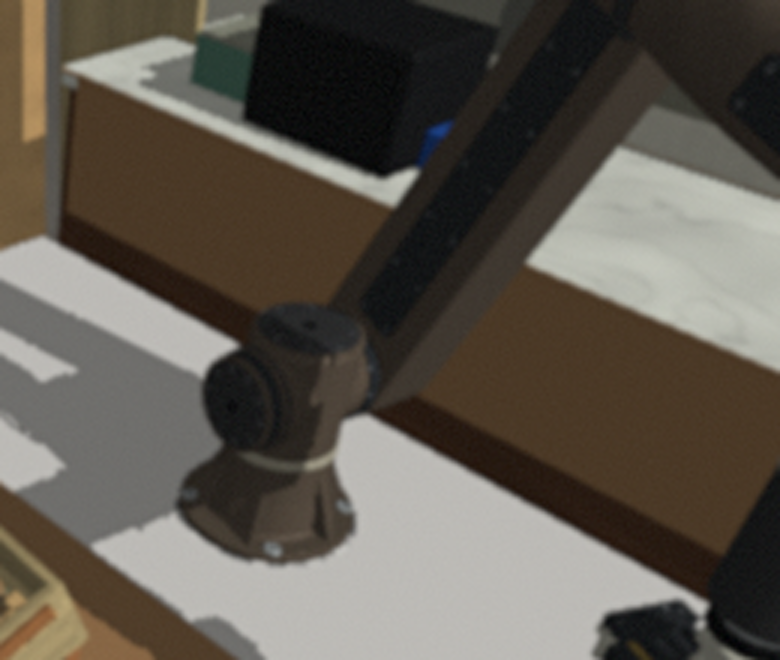

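View pics/side2.png

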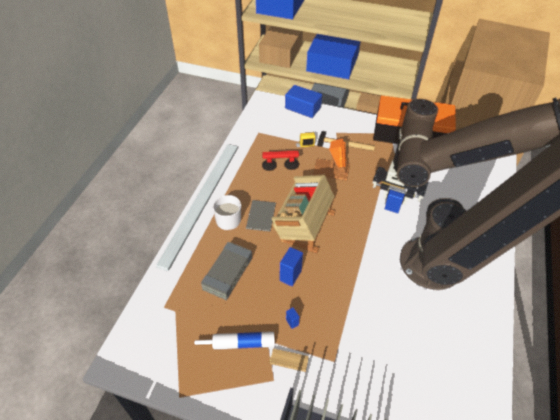

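```bash
cat >> crate.py <<'E'
def way(*pts):
    s,R=st(); print('toolz world',R[:,2].round(3))
    for p in pts: print(' ->',p,(R.T@(np.array(p)-s['tcp_pos'])).round(3))
E
python3 - <<'E'
from crate import *
way((.15,-.27,.4),(-.05,-.42,.47),(-.45,-.3,.5),(-.78,-.1,.47))
E
```

```text
t 9.73 pos [ 0.079  -0.1786  0.101 ] crate [ 379.   202.  -136.9] q [-12.1 -26.6 -58.2  -5.8 -58.7  10.3] 
 tool x,y,z in crate [[-0.024, 0.996, -0.084], [0.902, -0.014, -0.432], [-0.432, -0.086, -0.898]] F [ 0.8 -1.  -1.7] w 0.0581
toolz world [ 0.017  0.085 -0.996]
 -> (0.15, -0.27, 0.4) [ 0.059 -0.081 -0.304]
 -> (-0.05, -0.42, 0.47) [ 0.219  0.105 -0.39 ]
 -> (-0.45, -0.3, 0.5) [ 0.131  0.513 -0.417]
 -> (-0.78, -0.1, 0.47) [-0.038  0.859 -0.375]
```

Emit:
{"api": "servo_tool", "payload": {"grip": [0.4,0.4,0.4,0.4,0.4,0.4,0.4,0.4,0.4,0.4], "translation": [[0.01,-0.03,-0.03],[0.02,-0.05,-0.065],[0.02,-0.06,-0.1],[0.03,-0.07,-0.14],[0.04,-0.08,-0.18],[0.05,-0.08,-0.22],[0.06,-0.08,-0.26],[0.075,-0.075,-0.295],[0.1,-0.05,-0.315],[0.125,-0.025,-0.335]], "turn": [0,0,0,0,0,0,0,0,0,0]}}

```text
time_s: 10.57
tcp_pos: [0.0894, -0.3337, 0.4264]
eef_rot: [-179.5, 4.7, -94.7]
contact_force: [0.7, -0.7, -1.7]
gripper_width: 0.0581
```

Run:
```python
from crate import *
way((-.05,-.42,.47),(-.45,-.3,.5),(-.78,-.1,.47))
```

```text
t 10.57 pos [ 0.0894 -0.3337  0.4264] crate [497.5 356.  166.9] q [-46.3 -13.7  -9.6  -3.9 -96.8  41.1] 
 tool x,y,z in crate [[-0.024, 0.997, -0.08], [0.902, -0.013, -0.431], [-0.43, -0.082, -0.899]] F [ 0.7 -0.7 -1.7] w 0.0581
toolz world [ 0.015  0.082 -0.997]
 -> (-0.05, -0.42, 0.47) [ 0.094  0.131 -0.053]
 -> (-0.45, -0.3, 0.5) [ 0.005  0.54  -0.079]
 -> (-0.78, -0.1, 0.47) [-0.164  0.885 -0.037]
```

Emit:
{"api": "servo_tool", "payload": {"grip": [0.4,0.4,0.4,0.4,0.4,0.4,0.4,0.4,0.4,0.4], "translation": [[0.025,0.03,-0.02],[0.05,0.06,-0.03],[0.075,0.09,-0.04],[0.09,0.125,-0.05],[0.085,0.165,-0.055],[0.078,0.205,-0.06],[0.07,0.245,-0.065],[0.06,0.285,-0.07],[0.05,0.325,-0.075],[0.04,0.365,-0.079]], "turn": [0,0,0,0,0,0,0,0,0,0]}}

```text
time_s: 11.4
tcp_pos: [-0.2785, -0.3456, 0.4993]
eef_rot: [-179.9, 4.8, -94.9]
contact_force: [0.3, -2.0, -0.2]
gripper_width: 0.0579
```

Emit:
{"api": "servo_tool", "payload": {"grip": [0.4,0.4,0.4,0.4,0.4,0.4,0.4,0.4,0.4,0.4], "translation": [[-0.01,0.04,0],[-0.02,0.08,0],[-0.03,0.12,0],[-0.04,0.16,0],[-0.06,0.195,0],[-0.08,0.23,0],[-0.1,0.265,0],[-0.12,0.3,0.01],[-0.14,0.335,0.02],[-0.16,0.37,0.03]], "turn": [0,0,0,0,0,0,0,0,0,0]}}

```text
time_s: 12.23
tcp_pos: [-0.6316, -0.1527, 0.4818]
eef_rot: [-180.0, 4.9, -95.0]
contact_force: [-0.8, -1.8, 0.6]
gripper_width: 0.0582
```

Run:
```python
from crate import *
way((-.78,-.1,.47))
```

```text
t 12.23 pos [-0.6316 -0.1527  0.4818] crate [1184.   226.4  -93.1] q [-146.9   17.1   26.     3.9 -101.9  142.7] 
 tool x,y,z in crate [[-0.022, 0.996, -0.084], [0.905, -0.016, -0.424], [-0.424, -0.085, -0.902]] F [-0.8 -1.8  0.6] w 0.0582
toolz world [ 0.008  0.085 -0.996]
 -> (-0.78, -0.1, 0.47) [-0.039  0.152  0.015]
```

Emit:
{"api": "servo_tool", "payload": {"grip": [0.4,0.4,0.4,0.4,0.4,0.4,0.4], "translation": [[-0.01,0.04,0],[-0.02,0.08,0],[-0.03,0.12,0],[-0.04,0.16,0],[-0.04,0.2,-0.02],[-0.04,0.24,-0.04],[-0.04,0.28,-0.06]], "turn": [0,0,0,0,0,0,0]}}

```text
time_s: 12.82
tcp_pos: [-0.8345, -0.09, 0.4832]
eef_rot: [179.6, 5.5, -94.9]
contact_force: [-4.5, -1.0, -5.1]
gripper_width: 0.0578
```

Emit:
{"api": "servo_tool", "payload": {"grip": [0.4,0.4], "translation": [[0,0.05,-0.03],[0,0.1,-0.06]], "turn": [0,0]}}

```text
time_s: 12.98
tcp_pos: [-0.8494, -0.0823, 0.4948]
eef_rot: [176.4, 4.9, -95.0]
contact_force: [0.8, 1.3, 0.5]
gripper_width: 0.0582
```

Run:
```python
from crate import *
way((-.78,-.1,.47))
```

```text
t 12.98 pos [-0.8494 -0.0823  0.4948] crate [1390.9  171.6 -175.4] q [-158.8   43.7   71.7    6.7 -116.7  157.1] 
 tool x,y,z in crate [[-0.021, 0.996, -0.084], [0.931, -0.011, -0.366], [-0.366, -0.086, -0.927]] F [0.8 1.3 0.5] w 0.0582
toolz world [-0.055  0.09  -0.994]
 -> (-0.78, -0.1, 0.47) [ 0.014 -0.072  0.019]
```

Emit:
{"api": "servo_tool", "payload": {"grip": [0.4,0.4], "translation": [[0.03,0.05,-0.02],[0.06,0.1,-0.04]], "turn": [0,0]}}

```text
time_s: 13.15
tcp_pos: [-0.8667, -0.108, 0.4866]
eef_rot: [174.4, 4.6, -95.0]
contact_force: [-1.0, -0.5, -1.5]
gripper_width: 0.0578
```

Emit:
{"api": "servo_tool", "payload": {"grip": [0.4,0.4], "translation": [[0.03,0.05,-0.02],[0.06,0.1,-0.04]], "turn": [0,0]}}

```text
time_s: 13.32
tcp_pos: [-0.8833, -0.1346, 0.4766]
eef_rot: [172.6, 4.5, -94.9]
contact_force: [-0.4, -0.9, -1.8]
gripper_width: 0.0578
```

Emit:
{"api": "servo_tool", "payload": {"grip": [0.4,0.4], "translation": [[0.02,0.05,-0.02],[0.04,0.1,-0.04]], "turn": [0,0]}}

```text
time_s: 13.48
tcp_pos: [-0.8995, -0.1478, 0.4715]
eef_rot: [170.6, 4.3, -94.8]
contact_force: [-0.2, 0.4, -2.4]
gripper_width: 0.0578
```

Run:
```python
from crate import *
way((-.78,-.1,.47))
```

```text
t 13.48 pos [-0.8995 -0.1478  0.4715] crate [1422.1  240.5 -215.7] q [-155.1   46.1   71.7    8.8 -109.3  154.1] 
 tool x,y,z in crate [[-0.02, 0.997, -0.073], [0.963, -0.001, -0.271], [-0.27, -0.076, -0.96]] F [-0.2  0.4 -2.4] w 0.0578
toolz world [-0.156  0.087 -0.984]
 -> (-0.78, -0.1, 0.47) [-0.057 -0.114 -0.013]
```

Emit:
{"api": "servo_tool", "payload": {"grip": [0.4,0.4], "translation": [[0.01,0.06,-0.03],[0.02,0.12,-0.06]], "turn": [0,0]}}

```text
time_s: 13.65
tcp_pos: [-0.9121, -0.146, 0.4761]
eef_rot: [168.6, 4.1, -94.8]
contact_force: [0.6, 0.4, -1.0]
gripper_width: 0.0581
```

Emit:
{"api": "servo_tool", "payload": {"grip": [0.4,0.4], "translation": [[0.01,0.06,-0.03],[0.02,0.12,-0.06]], "turn": [0,0]}}

```text
time_s: 13.82
tcp_pos: [-0.9234, -0.1442, 0.4836]
eef_rot: [166.4, 3.9, -94.8]
contact_force: [0.4, 0.9, -0.9]
gripper_width: 0.0578
```

Emit:
{"api": "servo_tool", "payload": {"grip": [0.4,0.4], "translation": [[0.01,0.06,-0.02],[0.02,0.12,-0.04]], "turn": [0,0]}}

```text
time_s: 13.98
tcp_pos: [-0.9395, -0.1435, 0.485]
eef_rot: [164.3, 3.7, -94.8]
contact_force: [0.6, -0.6, -0.9]
gripper_width: 0.058
```

Emit:
{"api": "servo_tool", "payload": {"grip": [0.4,0.4], "translation": [[0.01,0.06,-0.02],[0.02,0.12,-0.04]], "turn": [0,0]}}

```text
time_s: 14.15
tcp_pos: [-0.9543, -0.1434, 0.4878]
eef_rot: [162.2, 3.5, -94.7]
contact_force: [0.1, 0.5, -1.0]
gripper_width: 0.0578
```

Run:
```python
from crate import *
way((-.78,-.1,.47))
```

```text
t 14.15 pos [-0.9543 -0.1434  0.4878] crate [1478.8  240.  -224.3] q [-155.6   46.4   71.7   11.7 -101.   155.2] 
 tool x,y,z in crate [[-0.016, 0.998, -0.06], [0.992, 0.008, -0.127], [-0.126, -0.061, -0.99]] F [ 0.1  0.5 -1. ] w 0.0578
toolz world [-0.3    0.083 -0.95 ]
 -> (-0.78, -0.1, 0.47) [-0.056 -0.168 -0.032]
```

Emit:
{"api": "servo_tool", "payload": {"grip": [0.4,0.4], "translation": [[0.02,0.06,-0.02],[0.04,0.12,-0.04]], "turn": [0,0]}}

```text
time_s: 14.32
tcp_pos: [-0.9667, -0.1538, 0.492]
eef_rot: [160.0, 3.3, -94.6]
contact_force: [-0.6, -0.8, -0.4]
gripper_width: 0.0583
```

Emit:
{"api": "servo_tool", "payload": {"grip": [0.4,0.4], "translation": [[0.02,0.06,-0.02],[0.04,0.12,-0.04]], "turn": [0,0]}}

```text
time_s: 14.48
tcp_pos: [-0.9776, -0.1647, 0.4982]
eef_rot: [157.9, 3.0, -94.5]
contact_force: [0.6, -0.7, -1.2]
gripper_width: 0.0579
```

Emit:
{"api": "servo_tool", "payload": {"grip": [0.4,0.4], "translation": [[0.02,0.06,-0.02],[0.04,0.12,-0.04]], "turn": [0,0]}}

```text
time_s: 14.65
tcp_pos: [-0.9872, -0.1747, 0.5071]
eef_rot: [155.7, 2.8, -94.4]
contact_force: [-0.2, -0.6, -1.1]
gripper_width: 0.058
```

Emit:
{"api": "servo_tool", "payload": {"grip": [0.4,0.4], "translation": [[0.01,0.05,-0.02],[0.01,0.05,-0.02]], "turn": [0,0]}}

```text
time_s: 14.82
tcp_pos: [-0.995, -0.1764, 0.5221]
eef_rot: [153.4, 2.5, -94.3]
contact_force: [1.4, 0.4, -0.9]
gripper_width: 0.0577
```

Run:
```python
from crate import *
way((-.45,-.3,.5),(-.05,-.42,.5),(.1,-.35,.5))
```

```text
t 14.82 pos [-0.995  -0.1764  0.5221] crate [1528.   275.7 -209.4] q [-153.6   46.2   71.7   15.2  -93.1  153.8] 
 tool x,y,z in crate [[-0.015, 0.999, -0.041], [1.0, 0.016, 0.027], [0.028, -0.041, -0.999]] F [ 1.4  0.4 -0.9] w 0.0577
toolz world [-0.444  0.072 -0.893]
 -> (-0.45, -0.3, 0.5) [ 0.084 -0.502 -0.231]
 -> (-0.05, -0.42, 0.5) [ 0.174 -0.865 -0.418]
 -> (0.1, -0.35, 0.5) [ 0.093 -0.996 -0.479]
```

Emit:
{"api": "servo_tool", "payload": {"grip": [0.4,0.4,0.4,0.4,0.4,0.4,0.4,0.4,0.4,0.4], "translation": [[0.006,-0.034,-0.018],[0.012,-0.068,-0.036],[0.018,-0.102,-0.055],[0.024,-0.136,-0.073],[0.03,-0.17,-0.09],[0.036,-0.204,-0.108],[0.042,-0.238,-0.125],[0.048,-0.272,-0.142],[0.055,-0.306,-0.158],[0.062,-0.34,-0.174]], "turn": [0,0,0,0,0,0,0,0,0,0]}}

```text
time_s: 15.65
tcp_pos: [-0.6187, -0.265, 0.5232]
eef_rot: [153.4, 2.4, -94.3]
contact_force: [0.9, -1.4, -0.3]
gripper_width: 0.0578
```

Run:
```python
from crate import *
way((-.45,-.34,.53),(-.05,-.42,.53),(.25,-.35,.5),tuple(w(0,49,260)))
```

```text
t 15.65 pos [-0.6187 -0.265   0.5232] crate [1182.7  337.5  -46.7] q [-128.     4.     2.1   23.9  -75.7  120.9] 
 tool x,y,z in crate [[-0.014, 0.999, -0.04], [1.0, 0.015, 0.026], [0.027, -0.04, -0.999]] F [ 0.9 -1.4 -0.3] w 0.0578
toolz world [-0.443  0.071 -0.894]
 -> (-0.45, -0.34, 0.53) [ 0.062 -0.151 -0.086]
 -> (-0.05, -0.42, 0.53) [ 0.111 -0.512 -0.269]
 -> (0.25, -0.35, 0.5) [ 0.02 -0.79 -0.37]
 -> (np.float64(0.59998221), np.float64(-0.06212215000000001), np.float64(0.29995878000000004)) [-0.284 -1.179 -0.326]
```

Emit:
{"api": "servo_tool", "payload": {"grip": [0.4,0.4,0.4,0.4,0.4,0.4,0.4,0.4,0.4,0.4], "translation": [[0.02,-0.03,-0.015],[0.04,-0.06,-0.03],[0.06,-0.09,-0.05],[0.075,-0.12,-0.07],[0.085,-0.155,-0.085],[0.09,-0.19,-0.105],[0.095,-0.225,-0.12],[0.1,-0.26,-0.14],[0.104,-0.295,-0.157],[0.108,-0.33,-0.175]], "turn": [0,0,0,0,0,0,0,0,0,0]}}

```text
time_s: 16.48
tcp_pos: [-0.2551, -0.4008, 0.5276]
eef_rot: [153.5, 2.4, -94.3]
contact_force: [0.2, -0.4, -1.6]
gripper_width: 0.0577
```

Run:
```python
from crate import *
way((-.05,-.42,.53),(.25,-.35,.5),tuple(w(0,49,260).round(3)))
```

```text
t 16.48 pos [-0.2551 -0.4008  0.5276] crate [847.3 447.3 115. ] q [-78.2  -6.2  -7.7  24.9 -97.8  75.8] 
 tool x,y,z in crate [[-0.014, 0.999, -0.039], [1.0, 0.015, 0.024], [0.025, -0.039, -0.999]] F [ 0.2 -0.4 -1.6] w 0.0577
toolz world [-0.442  0.071 -0.894]
 -> (-0.05, -0.42, 0.53) [ 0.004 -0.183 -0.094]
 -> (0.25, -0.35, 0.5) [-0.087 -0.461 -0.195]
 -> (np.float64(0.6), np.float64(-0.062), np.float64(0.3)) [-0.392 -0.849 -0.15 ]
```

Emit:
{"api": "servo_tool", "payload": {"grip": [0.4,0.4,0.4,0.4,0.4,0.4,0.4,0.4,0.4,0.4], "translation": [[0,-0.036,-0.018],[0,-0.072,-0.036],[0,-0.108,-0.055],[0,-0.144,-0.075],[0,-0.18,-0.094],[-0.012,-0.214,-0.108],[-0.024,-0.248,-0.122],[-0.036,-0.282,-0.136],[-0.048,-0.316,-0.148],[-0.06,-0.35,-0.16]], "turn": [0,0,0,0,0,0,0,0,0,0]}}

```text
time_s: 17.32
tcp_pos: [0.1328, -0.369, 0.5172]
eef_rot: [153.7, 2.4, -94.3]
contact_force: [0.2, -1.8, -0.5]
gripper_width: 0.0579
```

Run:
```python
from crate import *
way((.3,-.35,.5),tuple(w(0,49,260).round(3)))
```

```text
t 17.32 pos [ 0.1328 -0.369   0.5172] crate [494.5 388.1 268.5] q [ -30.6   -0.3    2.2   10.5 -117.    29.7] 
 tool x,y,z in crate [[-0.015, 0.999, -0.04], [1.0, 0.016, 0.022], [0.023, -0.04, -0.999]] F [ 0.2 -1.8 -0.5] w 0.0579
toolz world [-0.44   0.071 -0.895]
 -> (0.3, -0.35, 0.5) [-0.031 -0.156 -0.057]
 -> (np.float64(0.6), np.float64(-0.062), np.float64(0.3)) [-0.331 -0.5    0.011]
```

Emit:
{"api": "servo_tool", "payload": {"grip": [0.4,0.4,0.4,0.4,0.4,0.4,0.4,0.4,0.4,0.4], "translation": [[-0.022,-0.033,-0.01],[-0.044,-0.066,-0.02],[-0.066,-0.1,-0.03],[-0.088,-0.133,-0.03],[-0.11,-0.166,-0.03],[-0.132,-0.2,-0.03],[-0.154,-0.233,-0.03],[-0.176,-0.266,-0.03],[-0.2,-0.3,-0.03],[-0.22,-0.333,-0.03]], "turn": [0,0,0,0,0,0,0,0,0,0]}}

```text
time_s: 18.15
tcp_pos: [0.4602, -0.1673, 0.4048]
eef_rot: [153.7, 2.5, -94.3]
contact_force: [0.8, -1.2, -1.0]
gripper_width: 0.0578
```

Emit:
{"api": "servo_tool", "payload": {"grip": [0.4,0.4,0.4,0.4,0.4,0.4], "translation": [[-0.02,-0.03,0],[-0.045,-0.065,0],[-0.07,-0.1,0.01],[-0.09,-0.135,0.03],[-0.11,-0.166,0.04],[-0.11,-0.166,0.04]], "turn": [0,0,0,0,0,0]}}

```text
time_s: 18.65
tcp_pos: [0.5994, -0.0602, 0.293]
eef_rot: [153.1, 2.6, -94.2]
contact_force: [-2.0, -0.4, -3.2]
gripper_width: 0.0584
```

Run:
```python
from crate import *
way(tuple(w(0,49,150)),tuple(w(0,49,54)))
c_=calibration('wrist'); p,d=capture('wrist'); cv2.imwrite('pics/w3.png',p); np.save('pics/w3.npy',d); import pickle; pickle.dump(c_,open('pics/w3.pkl','wb'))
```

```text
t 18.65 pos [ 0.5994 -0.0602  0.293 ] crate [ -2.3  47.2 253.4] q [   7.7   29.4   21.1   -8.  -107.6  -11.9] 
 tool x,y,z in crate [[-0.017, 0.999, -0.042], [0.999, 0.018, 0.032], [0.032, -0.041, -0.999]] F [-2.  -0.4 -3.2] w 0.0584
toolz world [-0.448  0.073 -0.891]
 -> (np.float64(0.5534962099999999), np.float64(-0.058822150000000004), np.float64(0.20032078000000003)) [ 0.006 -0.001  0.103]
 -> (np.float64(0.51292661), np.float64(-0.05594215000000001), np.float64(0.11336398000000003)) [ 0.01  -0.004  0.199]
```

View pics/w3.png

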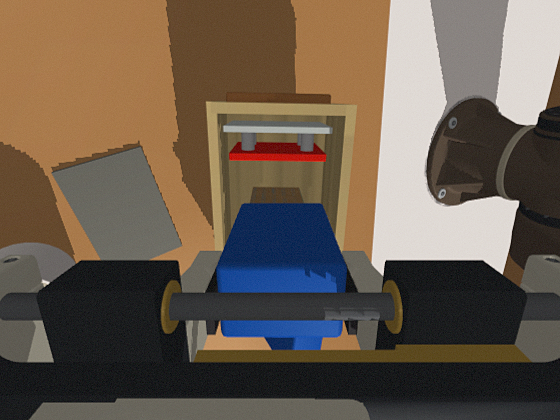

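```bash
cat > chk.py <<'E'
from crate import *
import pickle,sys
n=sys.argv[1]; p=cv2.imread(f'pics/{n}.png'); d=np.load(f'pics/{n}.npy'); k=pickle.load(open(f'pics/{n}.pkl','rb'))
Y=c(cloud(k,d)); hsv=cv2.cvtColor(p,cv2.COLOR_BGR2HSV)
red=(cv2.inRange(hsv,(0,170,60),(6,255,255))>0); s=Y[red&(abs(Y[:,:,0])<60)]; print('red',len(s),np.percentile(s,[3,50,97],axis=0).round(1).tolist())
wood=(cv2.inRange(hsv,(12,40,60),(32,255,255))>0)
s=Y[wood&(abs(Y[:,:,2]-105)<4)&(abs(Y[:,:,0])<60)&(Y[:,:,1]>90)]; print('end rim',len(s),np.percentile(s,[3,50,97],axis=0).round(1).tolist() if len(s) else '')
s=Y[wood&(abs(Y[:,:,2]-105)<4)&(abs(Y[:,:,0]-67)<8)&(Y[:,:,1]>-80)]; print('near rim',len(s),np.percentile(s,[3,50,97],axis=0).round(1).tolist() if len(s) else '')
blue=(cv2.inRange(hsv,(100,100,30),(130,255,255))>0)
m=np.zeros(blue.shape,bool); m[195:330,215:345]=1
s=Y[blue&m]; 
if len(s)>100:
    top=Y[272:330,225:340].reshape(-1,3)
    f=Y[212:258,240:322].reshape(-1,3); c0=f.mean(0); nn=np.linalg.svd(f-c0)[2][2]; print('face',c0.round(1),nn.round(3),np.percentile(f[:,2],[1,99]).round(1))
    print('blue pct',np.percentile(s,[1,50,99],axis=0).round(1).tolist())
E
python3 chk.py w3
```

```text
red 1296 [[-48.0, 76.5, 13.3], [-1.2, 82.9, 90.4], [46.2, 83.8, 92.5]]
end rim 1449 [[-56.7, 122.5, 103.8], [-1.1, 127.2, 105.3], [56.3, 131.8, 106.7]]
near rim 1536 [[62.0, -8.1, 102.6], [66.8, 69.7, 105.3], [71.9, 129.3, 106.6]]
face [ -2.5  68.8 257.8] [ 0.014 -0.99   0.143] [223.1 284.3]
blue pct [[-30.3, 35.3, 207.1], [-2.7, 68.0, 285.1], [25.0, 75.6, 334.4]]
```

Run:
```python
from crate import *
way(w(-1,49.7,160),w(-1,49.7,75),w(-1,49.7,54))
```

```text
t 18.7 pos [ 0.5986 -0.0618  0.2951] crate [ -0.8  48.7 255. ] q [   7.6   29.3   21.1   -7.9 -107.7  -11.9] 
 tool x,y,z in crate [[-0.017, 0.999, -0.041], [0.999, 0.018, 0.031], [0.032, -0.04, -0.999]] F [-0.1 -0.2 -1.4] w 0.0577
toolz world [-0.448  0.072 -0.891]
 -> [ 0.55857632 -0.0598845   0.20895518] [ 0.005 -0.003  0.095]
 -> [ 0.52265532 -0.0573345   0.13196218] [ 0.008 -0.006  0.18 ]
 -> [ 0.51378072 -0.0567045   0.11294038] [ 0.009 -0.006  0.201]
```

Emit:
{"api": "servo_tool", "payload": {"grip": [0.4,0.4,0.4,0.4,0.4,0.4,0.4,0.4], "translation": [[0.003,-0.002,0.03],[0.005,-0.003,0.065],[0.006,-0.003,0.095],[0.007,-0.004,0.12],[0.008,-0.005,0.145],[0.009,-0.006,0.165],[0.009,-0.006,0.18],[0.009,-0.006,0.18]], "turn": [0,0,0,0,0,0,0,0]}}

```text
time_s: 19.37
tcp_pos: [0.5208, -0.0607, 0.1349]
eef_rot: [153.4, 2.5, -94.3]
contact_force: [-0.8, 0.5, -1.1]
gripper_width: 0.0584
```

```bash
python3 - <<'E'
from crate import *
way(w(-1,50.7,60),w(-1,50.7,54))
c_=calibration('wrist'); p,d=capture('wrist'); cv2.imwrite('pics/w4.png',p); np.save('pics/w4.npy',d); import pickle; pickle.dump(c_,open('pics/w4.pkl','wb'))
E
python3 chk.py w4
```

```text
t 19.37 pos [ 0.5208 -0.0607  0.1349] crate [ 1.7 53.1 77. ] q [  8.6  27.9  -2.5  -8.  -85.2  -9.8] 
 tool x,y,z in crate [[-0.014, 0.999, -0.042], [1.0, 0.016, 0.027], [0.027, -0.042, -0.999]] F [-0.8  0.5 -1.1] w 0.0584
toolz world [-0.444  0.073 -0.893]
 -> [ 0.51624562 -0.057882    0.11837518] [-0.002 -0.003  0.017]
 -> [ 0.51371002 -0.057702    0.11294038] [-0.001 -0.003  0.023]
red 7047 [[-47.9, 77.1, 22.0], [-1.9, 83.5, 83.6], [45.6, 84.1, 92.1]]
end rim 7868 [[-56.5, 122.6, 103.8], [-1.2, 127.5, 105.2], [56.2, 132.2, 106.5]]
near rim 3747 [[60.9, 73.8, 101.9], [65.8, 105.9, 105.1], [71.6, 131.1, 106.3]]
face [ 1.3 79.  91.9] [ 0.006 -0.998  0.055] [ 73.  107.8]
blue pct [[-26.4, 41.1, 88.7], [0.9, 72.1, 114.1], [28.7, 81.6, 158.1]]
```

View pics/w4.png

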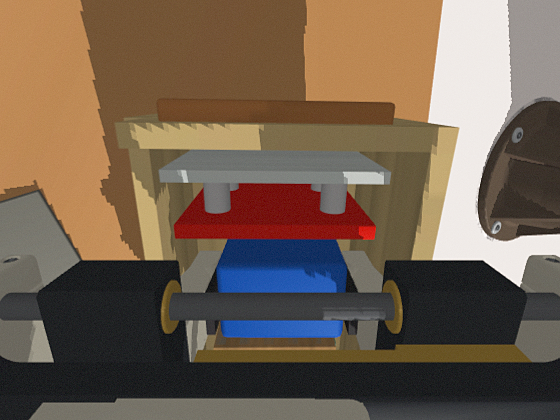

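```bash
cat > blk.py <<'E'
from crate import *
import pickle,sys
def grab(n):
    c_=calibration('wrist'); p,d=capture('wrist'); cv2.imwrite(f'pics/{n}.png',p); np.save(f'pics/{n}.npy',d); pickle.dump(c_,open(f'pics/{n}.pkl','wb'))
def blk(n):
    p=cv2.imread(f'pics/{n}.png'); d=np.load(f'pics/{n}.npy'); k=pickle.load(open(f'pics/{n}.pkl','rb'))
    Y=c(cloud(k,d)); hsv=cv2.cvtColor(p,cv2.COLOR_BGR2HSV)
    blue=(cv2.inRange(hsv,(100,100,30),(130,255,255))>0)
    m=np.zeros(blue.shape,bool); m[200:345,222:342]=1
    s=Y[blue&m]; s=s[(abs(s[:,0])<35)]
    N=[]
    for i in range(2): # two dominant planes by RANSAC
        best=None; rng=np.random.default_rng(0)
        for _ in range(300):
            a=s[rng.choice(len(s),3,False)]; nn=np.cross(a[1]-a[0],a[2]-a[0]); L=np.linalg.norm(nn)
            if L<1: continue
            nn/=L; g=abs((s-a[0])@nn)<.8
            if best is None or g.sum()>best.sum(): best=g
        q=s[best]; c0=q.mean(0); nn=np.linalg.svd(q-c0)[2][2]; nn*=np.sign(nn[np.argmax(abs(nn))])
        print('  plane',len(q),c0.round(1),nn.round(3),'rng',np.percentile(q,[1,99],axis=0).round(1).tolist()); s=s[~best]
        if len(s)<50: break
E
python3 - <<'E'
from blk import *
for i in range(3): capture('wrist'); s=r.get_state(); print(c(s['tcp_pos']).round(1))
grab('w5')
for n in('w3','w4','w5'): print(n); blk(n)
st()
E
```

```text
[ 0.2 53.2 80.2]
[-0.2 53.1 80.7]
[-0.4 52.9 80.8]
w3
  plane 6422 [ -1.9  68.4 258.4] [-0.02   1.    -0.007] rng [[-29.0, 67.3, 205.8], [25.1, 69.4, 291.0]]
  plane 4223 [ -2.4  50.9 291.3] [-0.033  0.006  0.999] rng [[-28.8, 30.4, 290.0], [23.8, 67.5, 292.7]]
w4
  plane 4301 [  1.9  57.5 114.9] [-0.037  0.008  0.999] rng [[-24.8, 36.2, 113.3], [27.7, 74.3, 116.4]]
  plane 2983 [  1.4  74.5 102.3] [-0.016  1.    -0.004] rng [[-25.2, 73.6, 87.8], [28.5, 75.4, 114.1]]
w5
  plane 4388 [ -0.3  57.  118.7] [-0.022  0.008  1.   ] rng [[-26.5, 35.9, 117.6], [26.2, 74.0, 119.8]]
  plane 3403 [ -0.6  74.2 104.2] [-0.018  1.    -0.003] rng [[-27.2, 73.1, 87.0], [26.5, 75.1, 117.7]]
t 19.62 pos [ 0.5242 -0.0605  0.1372] crate [-0.4 52.8 80.5] q [  8.6  27.9  -2.2  -7.9 -85.3  -9.8] 
 tool x,y,z in crate [[-0.015, 0.999, -0.042], [1.0, 0.016, 0.021], [0.022, -0.041, -0.999]] F [-0.2 -0.7 -1.9] w 0.0578
```

Run:
```python
from crate import *
way(w(0,47.8,70),w(0,47.8,54),w(0,47.8,50))
```

```text
t 19.62 pos [ 0.5242 -0.0605  0.1372] crate [-0.4 52.8 80.5] q [  8.6  27.9  -2.2  -7.9 -85.3  -9.8] 
 tool x,y,z in crate [[-0.015, 0.999, -0.042], [1.0, 0.016, 0.021], [0.022, -0.041, -0.999]] F [-0.2 -0.7 -1.9] w 0.0578
toolz world [-0.439  0.073 -0.896]
 -> [ 0.51977305 -0.05522515  0.12785678] [-0.005  0.     0.011]
 -> [ 0.51301145 -0.05474515  0.11336398] [-0.004 -0.     0.027]
 -> [ 0.51132105 -0.05462515  0.10974078] [-0.004 -0.     0.031]
```

Emit:
{"api": "servo_tool", "payload": {"grip": [0.4,0.4,0.4,0.4,0.4,0.4,0.4], "translation": [[-0.004,0,0],[-0.005,0,0.008],[-0.0045,0,0.014],[-0.004,0,0.02],[-0.004,0,0.025],[-0.004,0,0.028],[-0.004,0,0.028]], "turn": [0,0,0,0,0,0,0]}}

```text
time_s: 20.2
tcp_pos: [0.5111, -0.0544, 0.1125]
eef_rot: [153.6, 2.5, -94.2]
contact_force: [-0.2, 2.0, 13.2]
gripper_width: 0.0577
```

Run:
```python
from blk import *
grab('w6'); blk('w6'); st()
```

```text
plane 4314 [ 1.3 51.4 90.8] [-0.024  0.003  1.   ] rng [[-25.0, 30.9, 89.6], [27.6, 68.4, 92.0]]
  plane 1724 [ 1.1 68.8 84.3] [-0.019  0.999  0.042] rng [[-25.1, 67.6, 77.4], [27.2, 69.8, 90.1]]
t 20.25 pos [ 0.5111 -0.0544  0.1125] crate [ 1.3 47.6 52.4] q [  9.3  28.2  -5.3  -8.2 -82.   -9.9] 
 tool x,y,z in crate [[-0.016, 0.999, -0.04], [1.0, 0.017, 0.024], [0.024, -0.04, -0.999]] F [-0.6  2.  12.4] w 0.0577
```

Emit:
{"api": "servo_tool", "payload": {"grip": [-0.1,-0.4,-0.5,-0.5,-0.5,-0.5,-0.5,-0.5], "translation": [[0,0,0],[0,0,0],[0,0,0],[0,0,-0.005],[0,0,-0.03],[0,0,-0.07],[0,0,-0.11],[0,0,-0.13]], "turn": [0,0,0,0,0,0,0,0]}}

```text
time_s: 20.92
tcp_pos: [0.5708, -0.0646, 0.2311]
eef_rot: [153.8, 2.5, -94.2]
contact_force: [0.5, 0.3, 0.4]
gripper_width: 0.0654
```

Run:
```python
from blk import *
grab('w7'); st()
```

```text
t 20.97 pos [ 0.5725 -0.0649  0.2329] crate [ -3.7  53.7 187.7] q [  7.8  27.9  11.   -7.5 -98.2 -10.8] 
 tool x,y,z in crate [[-0.016, 0.999, -0.04], [1.0, 0.016, 0.016], [0.017, -0.04, -0.999]] F [ 2.7 -0.5  3.6] w 0.0658
```

View pics/w7.png

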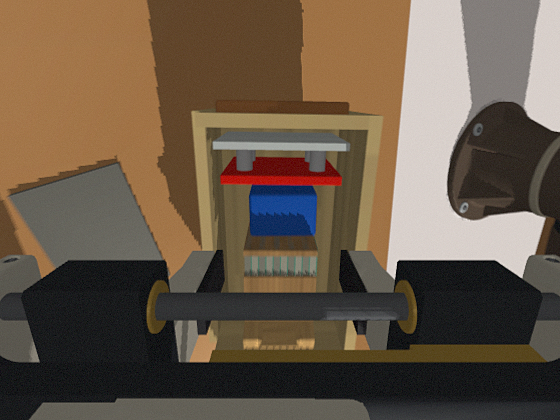

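The picture shows the block at (283,210), standing between the red plate (280,172) and the tile pack (280,262). I'll verify it numerically and work out the wedge axes from the original clouds.

Run:
```python
from blk import *
p=cv2.imread('pics/w7.png'); d=np.load('pics/w7.npy'); k=pickle.load(open('pics/w7.pkl','rb')); Y=c(cloud(k,d)); hsv=cv2.cvtColor(p,cv2.COLOR_BGR2HSV)
b=(cv2.inRange(hsv,(100,100,30),(130,255,255))>0)&(abs(Y[:,:,0])<60)&(abs(Y[:,:,1]-50)<40)
s=Y[b]; t=s[abs(s[:,2]-np.percentile(s[:,2],80))<4]; c0=t.mean(0); print('block',len(s),c0.round(1),np.linalg.svd(t-c0)[2][2].round(3),cv2.minAreaRect(t[:,:2].astype(np.float32)))
red=(cv2.inRange(hsv,(0,170,60),(6,255,255))>0); s=Y[red]; print('red',np.percentile(s,[3,50,97],axis=0).round(1).tolist())
# wedge side plane/side cloud: world points
for n,wb in (("scene",(225,125,275,185)),("side",(320,130,355,180))):
    p=cv2.imread(f"pics/{n}0.png"); X=cloud(calibration(n),np.load(f"pics/{n}0.npy")); hsv=cv2.cvtColor(p,cv2.COLOR_BGR2HSV)
    m=cv2.inRange(hsv,(4,170,60),(16,255,255))>0; mm=np.zeros_like(m); mm[wb[1]:wb[3],wb[0]:wb[2]]=1
    s=X[m&mm]; rng=np.random.default_rng(1)
    for i in range(3):
        best=None
        for _ in range(500):
            a=s[rng.choice(len(s),3,False)]; nn=np.cross(a[1]-a[0],a[2]-a[0]); L=np.linalg.norm(nn)
            if L<1e-5: continue
            g=abs((s-a[0])@(nn/L))<.0015
            if best is None or g.sum()>best.sum(): best=g
        q=s[best]; c0=q.mean(0); nn=np.linalg.svd(q-c0)[2][2]; print(n,len(q),c0.round(4),nn.round(3),np.percentile(q,[2,98],axis=0).round(3).tolist()); s=s[~best]
        if len(s)<20: break
```

```text
block 3325 [ 1.  49.8 90.1] [-0.001  0.014  1.   ] ((1.1128044128417969, 48.88887023925781), (58.0794677734375, 39.252044677734375), 0.4900899827480316)
red [[-48.3, 76.4, 13.1], [-1.8, 83.4, 89.5], [46.3, 83.9, 92.3]]
scene 98 [ 0.4555 -0.335   0.1155] [ 0.155 -0.987 -0.044] [[0.434, -0.338, 0.055], [0.482, -0.331, 0.166]]
scene 71 [ 0.4742 -0.3578  0.1571] [-0.417  0.008 -0.909] [[0.45, -0.383, 0.147], [0.496, -0.331, 0.168]]
scene 43 [ 0.4554 -0.3345  0.1142] [ 0.11  -0.993  0.048] [[0.43, -0.34, 0.057], [0.489, -0.329, 0.161]]
side 55 [ 0.4458 -0.3368  0.1078] [-0.323  0.944 -0.062] [[0.421, -0.348, 0.052], [0.472, -0.326, 0.164]]
side 44 [ 0.4577 -0.3318  0.1102] [-0.14  -0.984  0.108] [[0.429, -0.337, 0.057], [0.483, -0.327, 0.159]]
side 37 [ 0.4685 -0.351   0.1565] [-0.418 -0.088 -0.904] [[0.445, -0.375, 0.147], [0.488, -0.329, 0.167]]
```

Run:
```python
from crate import *
way((.56,-.36,.33)); s=r.get_state();
```

```text
t 20.97 pos [ 0.5725 -0.0649  0.2329] crate [ -3.7  53.7 187.7] q [  7.8  27.9  11.   -7.5 -98.2 -10.8] 
 tool x,y,z in crate [[-0.016, 0.999, -0.04], [1.0, 0.016, 0.016], [0.017, -0.04, -0.999]] F [ 2.7 -0.5  3.6] w 0.0658
toolz world [-0.435  0.071 -0.898]
 -> (0.56, -0.36, 0.33) [ 0.291  0.04  -0.103]
```

Emit:
{"api": "servo_tool", "payload": {"grip": [-0.6,-0.7,-0.8,-1,-1,-1,-1,-1,-1,-1], "translation": [[0,0,-0.04],[0.01,0,-0.08],[0.04,0.01,-0.11],[0.08,0.01,-0.11],[0.12,0.02,-0.11],[0.155,0.02,-0.11],[0.19,0.03,-0.11],[0.225,0.03,-0.11],[0.26,0.04,-0.105],[0.29,0.04,-0.105]], "turn": [-0.1,-0.22,-0.34,-0.46,-0.58,-0.7,-0.82,-0.94,-1.06,-1.18]}}

```text
time_s: 21.8
tcp_pos: [0.5557, -0.3605, 0.326]
eef_rot: [171.9, 25.5, -27.6]
contact_force: [1.6, -0.5, 0.9]
gripper_width: 0.0873
```

Emit:
{"api": "servo_tool", "payload": {"grip": [-1,-1,-1,-1,-1], "translation": [[0,0,0],[0,0,0],[0,0,0],[0,0,0],[0,0,0]], "turn": [-0.12,-0.24,-0.36,-0.4,-0.4]}}

```text
time_s: 22.22
tcp_pos: [0.5572, -0.3585, 0.3254]
eef_rot: [-176.8, 26.5, -2.3]
contact_force: [0.3, -0.2, 0.1]
gripper_width: 0.0874
```

Run:
```python
from blk import *
grab('w8'); st()
```

```text
t 22.27 pos [ 0.5572 -0.3584  0.3255] crate [ 30.4 347.5 274. ] q [ -14.5   33.9   28.6    2.5 -111.2  101.7] 
 tool x,y,z in crate [[-0.999, -0.024, -0.025], [-0.023, 0.999, -0.042], [0.026, -0.041, -0.999]] F [ 0.7 -0.3 -0.7] w 0.0876
```

View pics/w8.png

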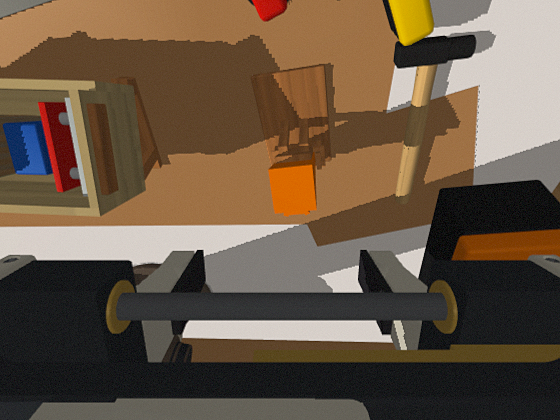

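Run:
```python
from blk import *
p=cv2.imread('pics/w8.png'); d=np.load('pics/w8.npy'); k=pickle.load(open('pics/w8.pkl','rb')); X=cloud(k,d); hsv=cv2.cvtColor(p,cv2.COLOR_BGR2HSV)
m=(cv2.inRange(hsv,(4,170,60),(16,255,255))>0); m[:, :240]=0; m[:,340:]=0; m[:150]=0; m[225:]=0
s=X[m]; 
for _ in range(4):
    c0=np.median(s,0); 
    nn=np.linalg.svd(s-s.mean(0))[2][2]; e=(s-s.mean(0))@nn; s=s[abs(e)<max(2.5*np.median(abs(e)),.0006)]
nn*=np.sign(nn[2]); print('top',m.sum(),len(s),s.mean(0).round(4),nn.round(3),'tilt',np.degrees(np.arccos(nn[2])).round(1))
# in plane basis
y0=np.array([0,-1,0]); ex=y0-nn*(y0@nn); ex/=np.linalg.norm(ex); ey=np.cross(nn,ex)
c0=s.mean(0); q=np.c_[(s-c0)@ex,(s-c0)@ey]*1000; R=cv2.minAreaRect(q.astype(np.float32)); print(R); B=cv2.boxPoints(R); print(B.round(1)); 
cen=c0+(R[0][0]*ex+R[0][1]*ey)/1000; print('center',cen.round(4),'ex',ex.round(3),'ey',ey.round(3))
cnt=max(cv2.findContours(m.astype(np.uint8),cv2.RETR_EXTERNAL,cv2.CHAIN_APPROX_NONE)[0],key=cv2.contourArea); print(cv2.approxPolyDP(cnt,2,True)[:,0].tolist())
t=X[170:260,430:].reshape(-1,3); print('toolbox',np.percentile(t,[2,50,98],axis=0).round(3).tolist())
crop(p,(220,40,360,240),4,'pics/w8c.png')
```

```text
top 2695 2560 [ 0.4716 -0.3592  0.1485] [-0.08  -0.99   0.117] tilt 83.3
((3.720661163330078, 51.168548583984375), (116.29360961914062, 617.576904296875), 8.8645601272583)
[[-101.3  347.3]
 [  -6.1 -262.9]
 [ 108.8 -245. ]
 [  13.6  365.2]]
center [ 0.516  -0.3597  0.1743] ex [ 0.557 -0.142 -0.818] ey [0.827 0.    0.562]
[[269, 150], [272, 160], [270, 161], [273, 162], [268, 172], [274, 212], [283, 212], [288, 216], [302, 213], [306, 215], [310, 210], [316, 210], [315, 165], [322, 161], [324, 165], [323, 160], [326, 160], [326, 157], [321, 162], [318, 152], [319, 155], [316, 156], [320, 160], [316, 164], [315, 150], [312, 150], [310, 159], [299, 161], [302, 156], [298, 156], [300, 153], [306, 157], [310, 154], [308, 153], [307, 157], [302, 152], [295, 152], [287, 156], [292, 159], [290, 162], [287, 159], [285, 162], [283, 159], [283, 162], [277, 162], [278, 159], [273, 162], [269, 156], [269, 151], [272, 150]]
toolbox [[0.23, -0.783, -0.0], [0.346, -0.659, 0.066], [0.377, -0.585, 0.146]]
```

View pics/w8c.png

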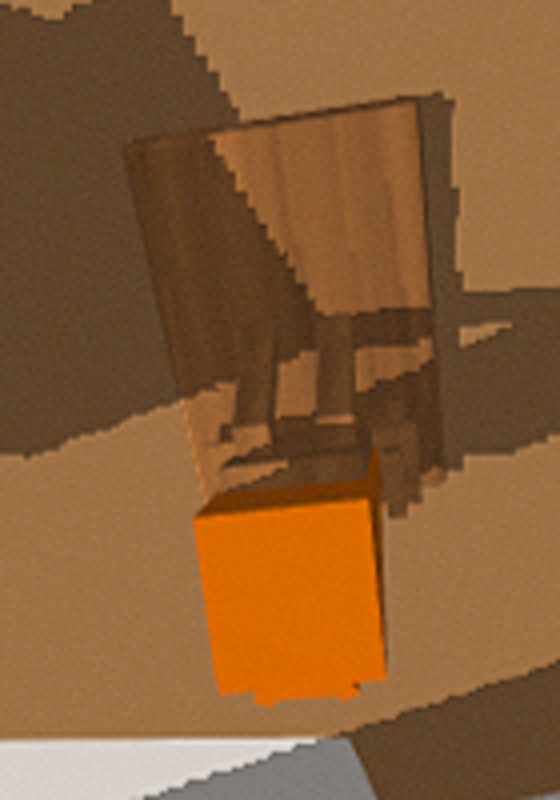

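Run:
```python
from blk import *
d=np.load('pics/w8.npy'); k=pickle.load(open('pics/w8.pkl','rb')); X=cloud(k,d)
C=np.array([(195,518),(378,495),(388,678),(220,692)])/4+[220,40]-.4
m=np.zeros(d.shape,np.uint8); cv2.fillPoly(m,[C.round().astype(np.int32)],1); m=cv2.erode(m,np.ones((5,5),np.uint8))
s=X[m>0]; c0=s.mean(0); nn=np.linalg.svd(s-c0)[2][2]; nn*=np.sign(nn[2]); print(len(s),c0.round(4),nn.round(3),np.degrees(np.arccos(nn[2])).round(1),'sd',((s-c0)@nn).std().round(5))
V=np.linalg.inv(np.array(k['view']))
P=[]
for u,v in C:
    ray=V[:3,:3]@np.array([(u-k['cx'])/k['fx'],-(v-k['cy'])/k['fy'],-1]); o=V[:3,3]; P.append(o+ray*((c0-o)@nn)/(ray@nn))
P=np.array(P); print(P.round(4)); print('edges mm',[(np.linalg.norm(P[i]-P[(i+1)%4])*1000).round(1) for i in range(4)])
ex=(P[1]-P[0]+P[2]-P[3]); ex-=nn*(ex@nn); ex/=np.linalg.norm(ex); print('wedge x',ex.round(3)); ey=np.cross(nn,ex); print('wedge y',ey.round(3), 'world yaw of y',np.degrees(np.arctan2(ey[1],ey[0])).round(1))
mid=(P[0]+P[1])/2; print('flat edge mid at thick end',mid.round(4))
s,R=st(); print('wedge axes in tool', (R.T@np.stack([ex,ey,nn],1)).round(3).tolist())
np.savez('pics/wedge.npz',mid=mid,ex=ex,ey=ey,ez=nn)
```

```text
1707 [ 0.4732 -0.3588  0.1582] [-0.386  0.516  0.765] 40.1 sd 0.01309
[[ 0.4958 -0.3312  0.151 ]
 [ 0.5421 -0.3802  0.2074]
 [ 0.4419 -0.3854  0.1603]
 [ 0.3486 -0.3212  0.07  ]]
edges mm [np.float64(87.9), np.float64(110.9), np.float64(144.9), np.float64(168.3)]
wedge x [ 0.602 -0.488  0.633]
wedge y [ 0.699  0.704 -0.122] world yaw of y 45.2
flat edge mid at thick end [ 0.5189 -0.3557  0.1792]
t 22.27 pos [ 0.5572 -0.3584  0.3255] crate [ 30.4 347.5 274. ] q [ -14.5   33.9   28.6    2.5 -111.2  101.7] 
 tool x,y,z in crate [[-0.999, -0.024, -0.025], [-0.023, 0.999, -0.042], [0.026, -0.041, -0.999]] F [ 0.7 -0.3 -0.7] w 0.0876
wedge axes in tool [[0.275, 0.652, -0.706], [0.415, -0.743, -0.525], [-0.867, -0.149, -0.475]]
```

```bash
cat > wd.py <<'E'
from blk import *
d=np.load('pics/w8.npy'); k=pickle.load(open('pics/w8.pkl','rb')); X=cloud(k,d)
C=np.array([(195,518),(378,495),(388,678),(220,692)])/4+[220,40]-.4
m=np.zeros(d.shape,np.uint8); cv2.fillPoly(m,[C.round().astype(np.int32)],1); m=cv2.erode(m,np.ones((5,5),np.uint8))
k2=(m>0)&(d>.05); md=np.median(d[k2]); k2&=abs(d-md)<.04; s=X[k2]
for _ in range(6):
    c0=s.mean(0); nn=np.linalg.svd(s-c0)[2][2]; e=(s-c0)@nn; s=s[abs(e)<max(2.5*np.median(abs(e)),.0008)]
nn*=np.sign(nn[2]); print(len(s),c0.round(4),nn.round(3),np.degrees(np.arccos(nn[2])).round(1),'sd',((s-c0)@nn).std().round(5))
V=np.linalg.inv(np.array(k['view']))
P=[]
for u,v in C:
    ray=V[:3,:3]@np.array([(u-k['cx'])/k['fx'],-(v-k['cy'])/k['fy'],-1]); o=V[:3,3]; P.append(o+ray*((c0-o)@nn)/(ray@nn))
P=np.array(P); print(P.round(4)); print('edges mm',[(np.linalg.norm(P[i]-P[(i+1)%4])*1000).round(1) for i in range(4)])
ex=(P[1]-P[0]+P[2]-P[3]); ex-=nn*(ex@nn); ex/=np.linalg.norm(ex); print('wedge x',ex.round(3)); ey=np.cross(nn,ex); print('wedge y',ey.round(3), 'world yaw of y',np.degrees(np.arctan2(ey[1],ey[0])).round(1))
mid=(P[0]+P[1])/2; print('flat edge mid at thick end',mid.round(4),'face centre',P.mean(0).round(4))
s,R=st(); print('wedge axes in tool (rows x,y,z)', (R.T@np.stack([ex,ey,nn],1)).T.round(3).tolist())
np.savez('pics/wedge.npz',mid=mid,ex=ex,ey=ey,ez=nn)
E
python3 wd.py
```

```text
1329 [ 0.4735 -0.3585  0.1573] [0.451 0.047 0.891] 27.0 sd 0.00049
[[ 0.4923 -0.3305  0.1463]
 [ 0.4984 -0.3823  0.1459]
 [ 0.4511 -0.3849  0.17  ]
 [ 0.4461 -0.3355  0.1699]]
edges mm [np.float64(52.1), np.float64(53.2), np.float64(49.7), np.float64(52.1)]
wedge x [ 0.109 -0.994 -0.003]
wedge y [ 0.886  0.099 -0.453] world yaw of y 6.4
flat edge mid at thick end [ 0.4954 -0.3564  0.1461] face centre [ 0.472  -0.3583  0.158 ]
t 22.27 pos [ 0.5572 -0.3584  0.3255] crate [ 30.4 347.5 274. ] q [ -14.5   33.9   28.6    2.5 -111.2  101.7] 
 tool x,y,z in crate [[-0.999, -0.024, -0.025], [-0.023, 0.999, -0.042], [0.026, -0.041, -0.999]] F [ 0.7 -0.3 -0.7] w 0.0876
wedge axes in tool (rows x,y,z) [[0.138, 0.983, -0.118], [0.99, -0.136, 0.02], [0.004, -0.12, -0.993]]
```

Run:
```python
from blk import *
W=np.load('pics/wedge.npz'); t=W['mid']-.017*W['ey']-.038*W['ez']; print(t.round(4), 'centre chk',(W['mid']-.0275*W['ey']).round(4))
way(t+.09*W['ez'],t+.045*W['ez'],t)
```

```text
[ 0.4632 -0.3599  0.1199] centre chk [ 0.471  -0.3591  0.1586]
t 22.27 pos [ 0.5572 -0.3584  0.3255] crate [ 30.4 347.5 274. ] q [ -14.5   33.9   28.6    2.5 -111.2  101.7] 
 tool x,y,z in crate [[-0.999, -0.024, -0.025], [-0.023, 0.999, -0.042], [0.026, -0.041, -0.999]] F [ 0.7 -0.3 -0.7] w 0.0876
toolz world [-0.443  0.073 -0.894]
 -> [ 0.50376789 -0.35561932  0.20013864] [0.008 0.007 0.136]
 -> [ 0.48347317 -0.35774383  0.16003115] [0.008 0.012 0.181]
 -> [ 0.46317845 -0.35986834  0.11992366] [0.008 0.018 0.225]
```

Emit:
{"api": "servo_tool", "payload": {"grip": [-1,-1,-1,-1,-1,-1,-1,-1,-1], "translation": [[0.002,0.002,0.03],[0.004,0.004,0.07],[0.008,0.006,0.105],[0.008,0.007,0.136],[0.008,0.01,0.16],[0.008,0.012,0.181],[0.008,0.015,0.205],[0.008,0.018,0.225],[0.008,0.018,0.225]], "turn": [-0.07,-0.139,-0.139,-0.139,-0.139,-0.139,-0.139,-0.139,-0.139]}}

```text
time_s: 23.02
tcp_pos: [0.4605, -0.3592, 0.1171]
eef_rot: [-172.8, 26.1, 6.3]
contact_force: [-1.0, -0.7, -1.2]
gripper_width: 0.0876
```

Run:
```python
from blk import *
grab('w9'); s,R=st()
W=np.load('pics/wedge.npz'); t=W['mid']-.017*W['ey']-.038*W['ez']; way(t)
```

```text
t 23.07 pos [ 0.4623 -0.3598  0.1192] crate [ 28.7 355.7  47. ] q [-16.6  32.6  -1.2   3.2 -82.8 110.1] 
 tool x,y,z in crate [[-0.987, -0.162, -0.022], [-0.161, 0.986, -0.046], [0.029, -0.042, -0.999]] F [0.7 0.8 1.4] w 0.0875
t 23.07 pos [ 0.4623 -0.3598  0.1192] crate [ 28.7 355.7  47. ] q [-16.6  32.6  -1.2   3.2 -82.8 110.1] 
 tool x,y,z in crate [[-0.987, -0.162, -0.022], [-0.161, 0.986, -0.046], [0.029, -0.042, -0.999]] F [0.7 0.8 1.4] w 0.0875
toolz world [-0.445  0.074 -0.892]
 -> [ 0.46317845 -0.35986834  0.11992366] [ 0.     0.    -0.001]
```

View pics/w9.png

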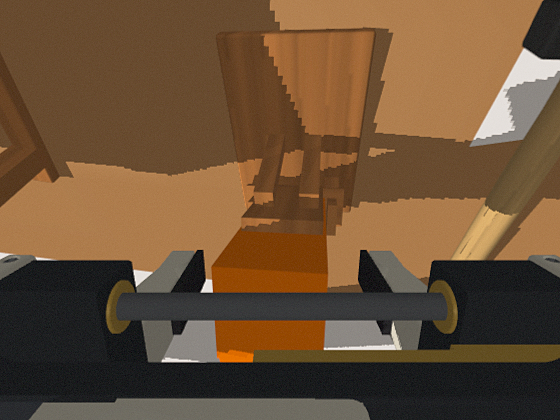

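Emit:
{"api": "servo_tool", "payload": {"grip": [-0.3,0,0.2,0.2,0.2,0.2,0.2], "translation": [[0,0,0],[0,0,0],[0,0,0],[0,0,0],[0,0,0],[0,0,0],[0,0,0]], "turn": [0,0,0,0,0,0,0], "newtons": 25}}

```text
time_s: 23.65
tcp_pos: [0.4642, -0.3603, 0.1207]
eef_rot: [-173.1, 25.7, 6.4]
contact_force: [1.3, 0.0, 2.9]
gripper_width: 0.0523
```

Run:
```python
from blk import *
W=np.load('pics/wedge.npz'); s,R=st(); t=s['tcp_pos']
way(t+.06*W['ez'],t+.14*W['ez'],t+.14*W['ez']+[0,0,.08])
```

```text
t 23.65 pos [ 0.4642 -0.3603  0.1207] crate [ 27.6 356.1  49.2] q [-16.6  32.5  -1.1   3.3 -82.8 110.2] 
 tool x,y,z in crate [[-0.986, -0.164, -0.017], [-0.163, 0.986, -0.044], [0.024, -0.041, -0.999]] F [1.3 0.  2.9] w 0.0523
t 23.65 pos [ 0.4642 -0.3603  0.1207] crate [ 27.6 356.1  49.2] q [-16.6  32.5  -1.1   3.3 -82.8 110.2] 
 tool x,y,z in crate [[-0.986, -0.164, -0.017], [-0.163, 0.986, -0.044], [0.024, -0.041, -0.999]] F [1.3 0.  2.9] w 0.0523
toolz world [-0.441  0.072 -0.894]
 -> [ 0.49130148 -0.35750803  0.17422585] [ 0.001 -0.007 -0.06 ]
 -> [ 0.52738099 -0.35373113  0.24552806] [ 0.003 -0.016 -0.139]
 -> [ 0.52738099 -0.35373113  0.32552806] [-0.032 -0.025 -0.211]
```

Emit:
{"api": "servo_tool", "payload": {"grip": [0.2,0.2,0.2,0.2,0.2,0.2,0.2,0.2,0.2,0.2], "translation": [[0,-0.002,-0.015],[0,-0.004,-0.03],[0.001,-0.006,-0.05],[0.001,-0.009,-0.075],[0.002,-0.012,-0.105],[0.003,-0.016,-0.14],[-0.01,-0.02,-0.17],[-0.02,-0.022,-0.19],[-0.032,-0.025,-0.211],[-0.032,-0.025,-0.211]], "turn": [0,0,0,0,0,0,0,0,0,0]}}

```text
time_s: 24.48
tcp_pos: [0.5279, -0.3548, 0.3307]
eef_rot: [-173.3, 25.4, 6.3]
contact_force: [-0.2, 0.2, -0.4]
gripper_width: 0.0506
```

Run:
```python
from blk import *
grab('w10'); s,R=st()
p,d=capture('scene'); cv2.imwrite('pics/scene10.png',p); np.save('pics/scene10.npy',d); crop(p,(200,60,340,180),5,'pics/s10c.png')
p,d=capture('side'); cv2.imwrite('pics/side10.png',p); np.save('pics/side10.npy',d); crop(p,(290,70,420,190),5,'pics/sd10c.png')
```

```text
t 24.53 pos [ 0.5277 -0.3543  0.3282] crate [ 58.5 345.6 263.8] q [ -14.8   30.6   23.4    2.6 -109.   109.9] 
 tool x,y,z in crate [[-0.987, -0.163, -0.013], [-0.162, 0.986, -0.042], [0.02, -0.04, -0.999]] F [ 0.1  0.5 -1.6] w 0.0509
```

View pics/w10.png

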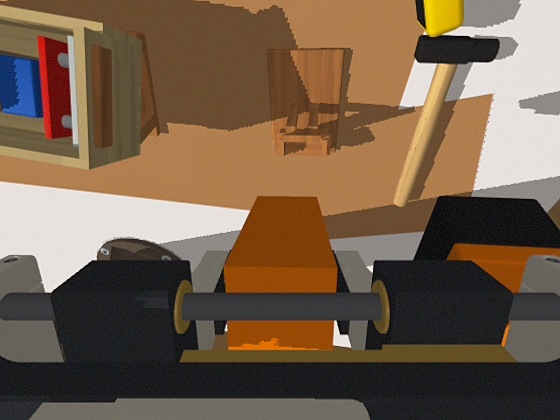

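View pics/s10c.png

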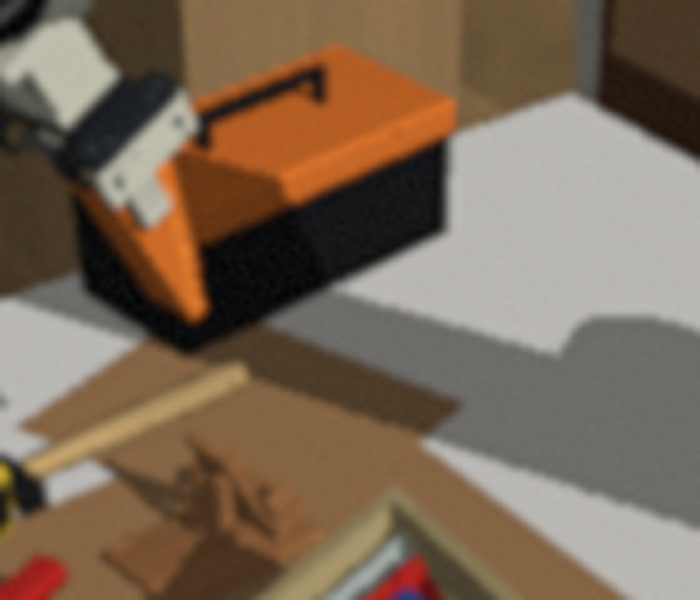

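View pics/sd10c.png

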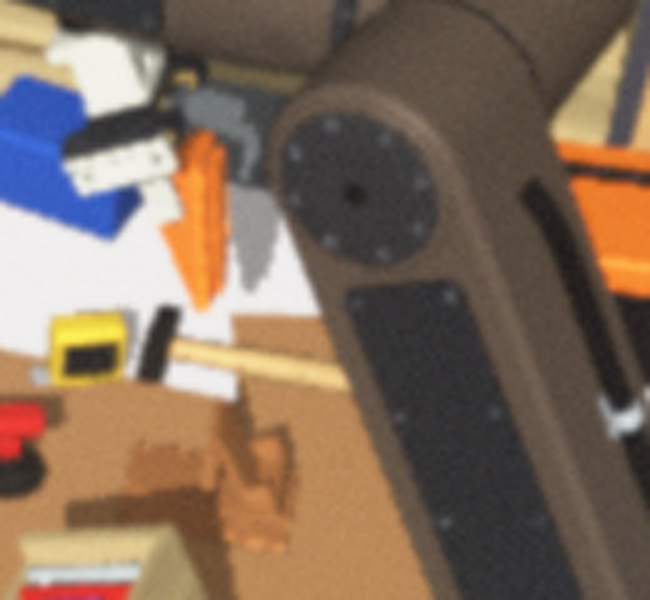

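```bash
cat > wt.py <<'E'
from blk import *
def wt(n):
    p=cv2.imread(f'pics/{n}.png'); d=np.load(f'pics/{n}.npy'); k=pickle.load(open(f'pics/{n}.pkl','rb'))
    X=cloud(k,d)
    # camera->tool fixed transform
    V=np.array(k['view']); Tc=np.array([[0.001,.953,.303],[1,-.001,0],[0,.303,-.953]]); oc=np.array([.08156,0,-.15821])
    H=np.c_[X.reshape(-1,3),np.ones(X.size//3)]@V.T; T=(H[:,:3]@Tc.T+oc).reshape(X.shape)*1000
    hsv=cv2.cvtColor(p,cv2.COLOR_BGR2HSV); m=(cv2.inRange(hsv,(4,170,60),(16,255,255))>0)
    mm=np.zeros_like(m); mm[190:350,215:345]=1; s=T[m&mm&(d>.05)&(d<.4)]
    rng=np.random.default_rng(0)
    for i in range(2):
        best=None
        for _ in range(400):
            a=s[rng.choice(len(s),3,False)]; nn=np.cross(a[1]-a[0],a[2]-a[0]); L=np.linalg.norm(nn)
            if L<1: continue
            g=abs((s-a[0])@(nn/L))<.8
            if best is None or g.sum()>best.sum(): best=g
        q=s[best]; c0=q.mean(0); nn=np.linalg.svd(q-c0)[2][2]; nn*=np.sign(nn[np.argmax(abs(nn))])
        print('  plane',len(q),c0.round(1),'n',nn.round(3),'rng',np.percentile(q,[1,99],axis=0).round(1).tolist()); s=s[~best]
        # edges: y-range as function of z
        for lo in np.arange(-60,110,20):
            b=q[(q[:,2]>lo)&(q[:,2]<lo+20)]
            if len(b)>40: print('    z',lo,'y',np.percentile(b[:,1],[1,99]).round(1),'x',np.median(b[:,0]).round(1))
if __name__=="__main__": wt(sys.argv[1])
E
python3 wt.py w10
```

```text
plane 6304 [16.5  1.1  6.4] n [1.    0.001 0.017] rng [[15.0, -24.1, -37.5], [17.6, 26.3, 89.5]]
    z -40 y [-24.7  24.2] x 17.1
    z -20 y [-24.2  24.6] x 16.8
    z 0 y [-23.1  25.7] x 16.4
    z 20 y [-22.5  26.5] x 16.1
    z 40 y [-21.6  27.4] x 15.8
    z 60 y [-20.7  28. ] x 15.4
    z 80 y [-20.1  28.6] x 15.1
  plane 4885 [ -5.   -0.8 -37.1] n [-0.012  0.039  0.999] rng [[-26.4, -25.1, -38.6], [16.1, 23.6, -35.6]]
    z -40 y [-25.1  23.6] x -11.4
```

Run:
```python
from blk import *
s,R=st(); way((.49,-.60,.40)); print('push dir',(R.T@np.array([.55,-.55,.4])).round(2))
```

```text
t 24.63 pos [ 0.527  -0.3536  0.3249] crate [ 57.9 344.9 260.5] q [ -14.8   30.8   23.2    2.5 -108.9  109.9] 
 tool x,y,z in crate [[-0.986, -0.164, -0.018], [-0.163, 0.986, -0.045], [0.025, -0.042, -0.999]] F [ 0.5 -0.2 -1.5] w 0.0506
t 24.63 pos [ 0.527  -0.3536  0.3249] crate [ 57.9 344.9 260.5] q [ -14.8   30.8   23.2    2.5 -108.9  109.9] 
 tool x,y,z in crate [[-0.986, -0.164, -0.018], [-0.163, 0.986, -0.045], [0.025, -0.042, -0.999]] F [ 0.5 -0.2 -1.5] w 0.0506
toolz world [-0.442  0.073 -0.894]
 -> (0.49, -0.6, 0.4) [-0.091  0.234 -0.069]
push dir [ 0.26  0.53 -0.64]
```

Emit:
{"api": "servo_tool", "payload": {"grip": [0.2,0.2,0.2,0.2,0.2,0.2,0.2], "translation": [[-0.013,0.034,-0.01],[-0.026,0.068,-0.02],[-0.039,0.101,-0.03],[-0.052,0.134,-0.04],[-0.065,0.167,-0.05],[-0.078,0.2,-0.06],[-0.091,0.234,-0.069]], "turn": [0,0,0,0,0,0,0]}}

```text
time_s: 25.22
tcp_pos: [0.4891, -0.6013, 0.4008]
eef_rot: [-172.9, 25.8, 6.5]
contact_force: [3.6, -0.8, -0.3]
gripper_width: 0.0502
```

Emit:
{"api": "servo_tool", "payload": {"grip": [0.2,0.2,0.2,0.2,0.2], "translation": [[0.012,0.024,-0.029],[0.024,0.048,-0.058],[0.036,0.072,-0.087],[0.05,0.1,-0.12],[0.062,0.125,-0.15]], "turn": [0,0,0,0,0]}}

```text
time_s: 25.63
tcp_pos: [0.5074, -0.623, 0.4081]
eef_rot: [-174.7, 25.2, 6.4]
contact_force: [1.5, 1.0, -0.8]
gripper_width: 0.0493
```

Run:
```python
from blk import *
s,R=st(); print('push dir',(R.T@np.array([.6,-.6,.4])).round(2))
```

```text
t 25.63 pos [ 0.5074 -0.623   0.4081] crate [ 93.5 615.1 335.6] q [ -32.1   53.4   71.6   14.6 -130.7  134.6] 
 tool x,y,z in crate [[-0.987, -0.164, -0.008], [-0.163, 0.986, -0.016], [0.011, -0.014, -1.0]] F [ 1.5  1.  -0.8] w 0.0493
push dir [ 0.31  0.61 -0.65]
```

Emit:
{"api": "servo_tool", "payload": {"grip": [0.2,0.2], "translation": [[0.035,0.01,-0.035],[0.07,0.02,-0.07]], "turn": [0,0]}}

```text
time_s: 25.8
tcp_pos: [0.5384, -0.6043, 0.4056]
eef_rot: [-176.4, 24.4, 6.2]
contact_force: [0.7, 2.1, -0.9]
gripper_width: 0.0498
```

Emit:
{"api": "servo_tool", "payload": {"grip": [0.2,0.2], "translation": [[0.04,-0.01,-0.03],[0.08,-0.02,-0.06]], "turn": [0,0]}}

```text
time_s: 25.97
tcp_pos: [0.5824, -0.5632, 0.4008]
eef_rot: [-177.4, 24.0, 6.3]
contact_force: [0.3, -0.3, -0.8]
gripper_width: 0.0501
```

```bash
python3 - <<'E'
from blk import *
grab('w11'); s,R=st()
E
python3 wt.py w11
```

```text
t 26.02 pos [ 0.5867 -0.5588  0.4   ] crate [ 22.6 545.4 359.9] q [ -25.4   53.3   71.6   13.2 -129.5  127.9] 
 tool x,y,z in crate [[-0.986, -0.169, 0.013], [-0.169, 0.985, 0.032], [-0.018, 0.029, -0.999]] F [ 2.6  3.1 -1. ] w 0.0501
  plane 6219 [16.8  0.1  7.1] n [ 1.    -0.003  0.015] rng [[15.4, -24.3, -36.3], [17.8, 24.6, 89.4]]
    z -40 y [-24.5  24.4] x 17.3
    z -20 y [-24.5  24.6] x 17.0
    z 0 y [-24.4  24.6] x 16.7
    z 20 y [-24.2  24.6] x 16.4
    z 40 y [-24.2  24.7] x 16.1
    z 60 y [-24.1  25. ] x 15.8
    z 80 y [-23.9  24.8] x 15.5
  plane 4993 [ -5.1   0.  -36.1] n [-0.014  0.003  1.   ] rng [[-27.0, -24.4, -37.0], [16.1, 24.5, -35.2]]
    z -40 y [-24.4  24.5] x -11.7
```

Run:
```python
from blk import *
s,R=st(); way(w(0.4,150,320),w(0.4,-94.3,270)); v=R.T@A[:,0]; print('turn',np.arctan2(-v[0],v[1]))
```

```text
t 26.02 pos [ 0.5867 -0.5588  0.4   ] crate [ 22.6 545.4 359.9] q [ -25.4   53.3   71.6   13.2 -129.5  127.9] 
 tool x,y,z in crate [[-0.986, -0.169, 0.013], [-0.169, 0.985, 0.032], [-0.018, 0.029, -0.999]] F [ 2.6  3.1 -1. ] w 0.0501
t 26.02 pos [ 0.5867 -0.5588  0.4   ] crate [ 22.6 545.4 359.9] q [ -25.4   53.3   71.6   13.2 -129.5  127.9] 
 tool x,y,z in crate [[-0.986, -0.169, 0.013], [-0.169, 0.985, 0.032], [-0.018, 0.029, -0.999]] F [ 2.6  3.1 -1. ] w 0.0501
toolz world [-0.408 -0.001 -0.913]
 -> [ 0.61783607 -0.16464401  0.35447622] [ 0.088 -0.387  0.029]
 -> [0.61397808 0.08054524 0.30918622] [ 0.129 -0.629  0.071]
turn 1.7403125690350008
```

Emit:
{"api": "servo_tool", "payload": {"grip": [0.2,0.2,0.2,0.2,0.2,0.2,0.2,0.2,0.2,0.2], "translation": [[0.009,-0.039,0],[0.018,-0.078,0.005],[0.027,-0.117,0.01],[0.036,-0.156,0.01],[0.045,-0.195,0.015],[0.053,-0.234,0.015],[0.062,-0.273,0.02],[0.07,-0.312,0.02],[0.079,-0.35,0.025],[0.088,-0.387,0.029]], "turn": [0.12,0.24,0.36,0.48,0.6,0.72,0.84,0.96,1.08,1.2]}}

```text
time_s: 26.85
tcp_pos: [0.6138, -0.1679, 0.3553]
eef_rot: [158.3, 10.7, -65.4]
contact_force: [1.6, 0.4, -1.5]
gripper_width: 0.0497
```

Run:
```python
from blk import *
s,R=st(); way(w(0.4,-94.3,270)); v=R.T@A[:,0]; print('turn',np.arctan2(-v[0],v[1]))
```

```text
t 26.85 pos [ 0.6138 -0.1679  0.3553] crate [  4.1 153.6 319.1] q [   1.7   29.9   27.7   -0.9 -111.9   24.8] 
 tool x,y,z in crate [[-0.506, 0.862, 0.032], [0.862, 0.506, -0.002], [-0.018, 0.026, -0.999]] F [ 1.6  0.4 -1.5] w 0.0497
t 26.85 pos [ 0.6138 -0.1679  0.3553] crate [  4.1 153.6 319.1] q [   1.7   29.9   27.7   -0.9 -111.9   24.8] 
 tool x,y,z in crate [[-0.506, 0.862, 0.032], [0.862, 0.506, -0.002], [-0.018, 0.026, -0.999]] F [ 1.6  0.4 -1.5] w 0.0497
toolz world [-0.408  0.003 -0.913]
 -> [0.61397808 0.08054524 0.30918622] [-0.213 -0.129  0.043]
turn 0.5303742366960573
```

Emit:
{"api": "servo_tool", "payload": {"grip": [0.2,0.2,0.2,0.2,0.2,0.2,0.2,0.2,0.2], "translation": [[-0.034,-0.02,0.005],[-0.068,-0.04,0.01],[-0.1,-0.06,0.015],[-0.134,-0.08,0.02],[-0.168,-0.1,0.03],[-0.2,-0.12,0.04],[-0.213,-0.129,0.043],[-0.213,-0.129,0.043],[-0.213,-0.129,0.043]], "turn": [0.12,0.24,0.36,0.48,0.53,0.53,0.53,0.53,0.53]}}

```text
time_s: 27.6
tcp_pos: [0.6131, 0.0791, 0.3084]
eef_rot: [155.8, -1.2, -93.0]
contact_force: [-0.6, -0.1, -1.7]
gripper_width: 0.0501
```

```bash
python3 - <<'E'
from blk import *
grab('w12'); 
for n in('scene','side'):
    p,d=capture(n); cv2.imwrite(f'pics/{n}12.png',p); np.save(f'pics/{n}12.npy',d)
p=cv2.imread('pics/side12.png'); crop(p,(240,120,370,260),5,'pics/sd12c.png')
p=cv2.imread('pics/scene12.png'); crop(p,(220,90,350,240),5,'pics/s12c.png')
st(); way(w(.4,-94.3,254))
E
python3 wt.py w12
```

```text
t 27.75 pos [0.6136 0.0767 0.3084] crate [ 1.000e-01 -9.050e+01  2.692e+02] q [  19.8   28.8   23.3   -8.6 -107.2  -24.2] 
 tool x,y,z in crate [[-0.005, 1.0, 0.026], [1.0, 0.005, -0.016], [-0.016, 0.026, -1.0]] F [-0.4 -0.4 -1.8] w 0.05
t 27.75 pos [0.6136 0.0767 0.3084] crate [ 1.000e-01 -9.050e+01  2.692e+02] q [  19.8   28.8   23.3   -8.6 -107.2  -24.2] 
 tool x,y,z in crate [[-0.005, 1.0, 0.026], [1.0, 0.005, -0.016], [-0.016, 0.026, -1.0]] F [-0.4 -0.4 -1.8] w 0.05
toolz world [-0.41   0.003 -0.912]
 -> [0.60721648 0.08102524 0.29469342] [-0.004  0.     0.015]
  plane 6246 [16.6  0.1  7.2] n [ 1.    -0.003  0.015] rng [[15.2, -24.4, -36.4], [17.6, 24.5, 90.0]]
    z -40 y [-24.4  24.3] x 17.1
    z -20 y [-24.4  24.5] x 16.8
    z 0 y [-24.5  24.5] x 16.5
    z 20 y [-24.2  24.7] x 16.2
    z 40 y [-24.1  24.9] x 15.9
    z 60 y [-24.   24.7] x 15.6
    z 80 y [-23.8  24.8] x 15.3
  plane 4840 [ -5.3   0.  -36.2] n [-0.017  0.006  1.   ] rng [[-26.9, -24.5, -37.1], [16.0, 24.5, -35.1]]
    z -40 y [-24.5  24.5] x -11.9
```

View pics/w12.png

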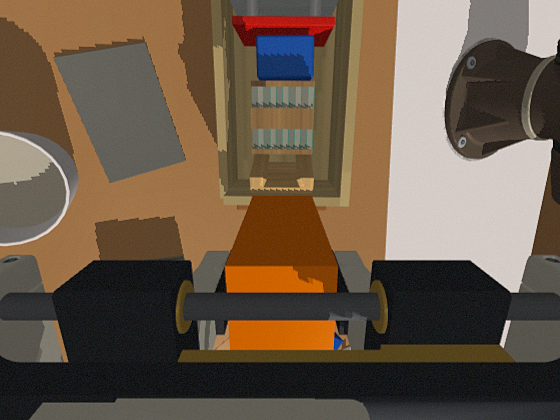

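View pics/s12c.png

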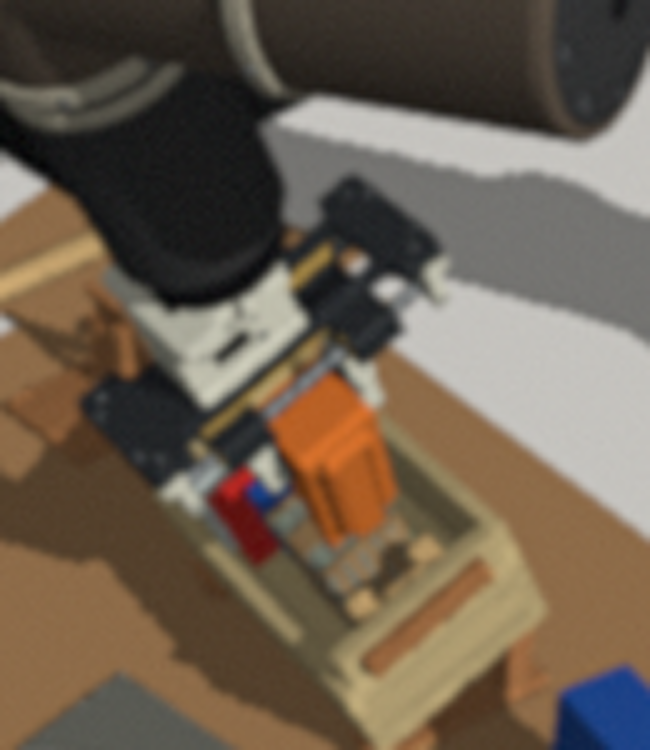

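Run:
```python
from blk import *
p=cv2.imread('pics/w12.png'); d=np.load('pics/w12.npy'); k=pickle.load(open('pics/w12.pkl','rb')); X=cloud(k,d); Y=c(X)
crop(p,(210,0,360,215),3.6,'pics/w12c.png')
V=np.array(k['view']); Tc=np.array([[0.001,.953,.303],[1,-.001,0],[0,.303,-.953]]); oc=np.array([.08156,0,-.15821])
H=np.c_[X.reshape(-1,3),np.ones(X.size//3)]@V.T; T=(H[:,:3]@Tc.T+oc).reshape(X.shape)*1000
def sh(nm,m):
    s=Y[m];t=T[m]; print(nm,m.sum(),'crate',np.percentile(s,[2,50,98],axis=0).round(1).tolist(),'tool',np.percentile(t,[2,50,98],axis=0).round(1).tolist())
v=d>.05
hsv=cv2.cvtColor(p,cv2.COLOR_BGR2HSV)
sh('railtops',v&(abs(Y[:,:,2]-105)<3)&(abs(Y[:,:,1]+80)<11)&(abs(Y[:,:,0])<45))
sh('near rim',v&(abs(Y[:,:,2]-105)<2)&(abs(Y[:,:,0]-68)<8)&(abs(Y[:,:,1])<80))
sh('far rim',v&(abs(Y[:,:,2]-75)<2)&(abs(Y[:,:,0]+68)<8)&(abs(Y[:,:,1])<80))
sh('packtop',v&(abs(Y[:,:,2]-107)<4)&(abs(Y[:,:,0])<40)&(abs(Y[:,:,1]+10)<42))
sh('endrim',v&(abs(Y[:,:,2]-105)<2)&(abs(Y[:,:,0])<55)&(abs(Y[:,:,1]+97)<9))
```

```text
railtops 321 crate [[-34.3, -83.7, 102.1], [15.6, -75.2, 103.6], [32.7, -70.2, 105.7]] tool [[3.7, -33.3, 163.1], [12.5, 16.6, 165.2], [17.5, 33.7, 167.1]]
near rim 1772 crate [[62.1, -76.0, 103.5], [66.9, 8.8, 105.2], [72.0, 77.5, 106.7]] tool [[11.1, 63.6, 162.2], [95.8, 68.5, 165.1], [164.6, 73.7, 167.9]]
far rim 1458 crate [[-73.7, -76.4, 73.6], [-68.7, 7.8, 75.3], [-63.8, 77.8, 76.7]] tool [[10.8, -71.7, 193.9], [95.1, -66.5, 197.0], [165.0, -61.5, 199.8]]
packtop 4546 crate [[-30.5, -45.1, 104.0], [-0.7, -9.8, 106.1], [29.2, 22.5, 109.3]] tool [[42.6, -29.0, 161.2], [77.9, 0.6, 164.5], [110.2, 30.7, 167.2]]
endrim 379 crate [[-54.2, -101.7, 103.5], [33.4, -96.2, 105.3], [54.1, -91.8, 106.7]] tool [[-14.4, -53.3, 161.2], [-8.8, 34.2, 163.0], [-4.0, 54.9, 165.2]]
```

View pics/w12c.png

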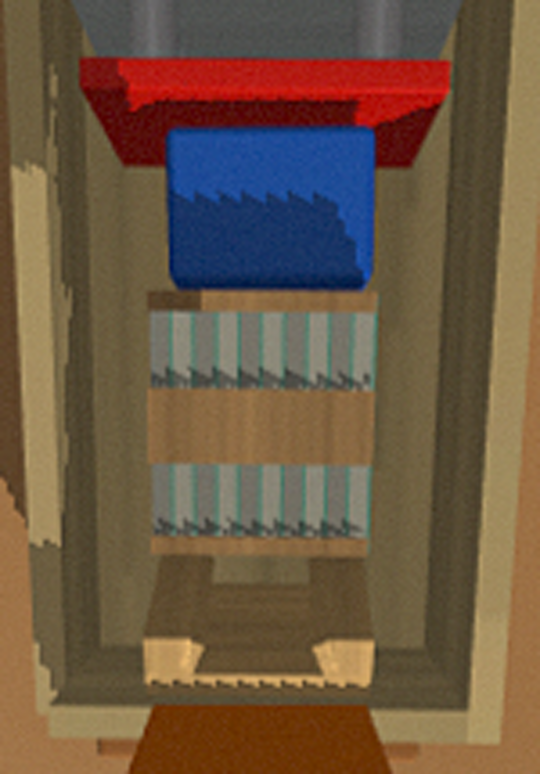

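```bash
cat >> crate.py <<'E'
def dcr(*ds):
    s,R=st(); 
    for d in ds: print(' crate step',d,'->tool',(R.T@A@(np.array(d)/1000)).round(4))
    print('F crate',(A.T@s['contact_force']).round(1))
E
python3 - <<'E'
from crate import *
dcr((0,7,-44),(0,17.7,-76),(0,10,-30))
E
```

```text
t 27.75 pos [0.6136 0.0767 0.3084] crate [ 1.000e-01 -9.050e+01  2.692e+02] q [  19.8   28.8   23.3   -8.6 -107.2  -24.2] 
 tool x,y,z in crate [[-0.005, 1.0, 0.026], [1.0, 0.005, -0.016], [-0.016, 0.026, -1.0]] F [-0.4 -0.4 -1.8] w 0.05
 crate step (0, 7, -44) ->tool [0.0059 0.0007 0.0442]
 crate step (0, 17.7, -76) ->tool [0.0157 0.0013 0.0764]
 crate step (0, 10, -30) ->tool [0.0092 0.0005 0.0302]
F crate [-0.4  0.5 -1.8]
```

Emit:
{"api": "servo_tool", "payload": {"grip": [0.2,0.2,0.2,0.2,0.2,0.2,0.2,0.2], "translation": [[0.002,0,0.015],[0.004,0.0005,0.03],[0.006,0.0007,0.044],[0.0085,0.0009,0.052],[0.011,0.001,0.06],[0.0135,0.0012,0.069],[0.0157,0.0013,0.0764],[0.0157,0.0013,0.0764]], "turn": [0,0,0,0,0,0,0,0]}}

```text
time_s: 28.42
tcp_pos: [0.5792, 0.0613, 0.2374]
eef_rot: [155.6, -1.3, -93.2]
contact_force: [0.2, 0.1, -2.9]
gripper_width: 0.0498
```

```bash
python3 - <<'E'
from blk import *
grab('w13'); dcr((0,5,-15),(0,10,-30))
p,d=capture('scene'); cv2.imwrite('pics/scene13.png',p); crop(p,(235,130,335,230),6,'pics/s13c.png')
E
python3 wt.py w13
```

```text
t 28.47 pos [0.5798 0.0615 0.2381] crate [-1.000e-01 -7.290e+01  1.917e+02] q [ 19.6  27.1  11.4  -8.2 -97.3 -22.5] 
 tool x,y,z in crate [[-0.004, 1.0, 0.026], [1.0, 0.004, -0.013], [-0.013, 0.026, -1.0]] F [-0.   0.7 -0.5] w 0.0501
 crate step (0, 5, -15) ->tool [0.0046 0.0002 0.0151]
 crate step (0, 10, -30) ->tool [0.0092 0.0004 0.0302]
F crate [-0.2 -0.7 -0.5]
  plane 6257 [16.6  0.2  7.3] n [ 1.    -0.003  0.015] rng [[15.2, -24.3, -36.4], [17.6, 24.6, 89.6]]
    z -40 y [-24.5  24.5] x 17.1
    z -20 y [-24.4  24.4] x 16.9
    z 0 y [-24.4  24.6] x 16.5
    z 20 y [-24.2  24.7] x 16.2
    z 40 y [-24.2  24.8] x 15.9
    z 60 y [-24.   24.9] x 15.6
    z 80 y [-23.7  24.8] x 15.3
  plane 4948 [ -5.3  -0.1 -36.2] n [-0.014  0.004  1.   ] rng [[-26.9, -24.5, -37.1], [16.1, 24.5, -35.2]]
    z -40 y [-24.5  24.5] x -11.9
```

View pics/s13c.png

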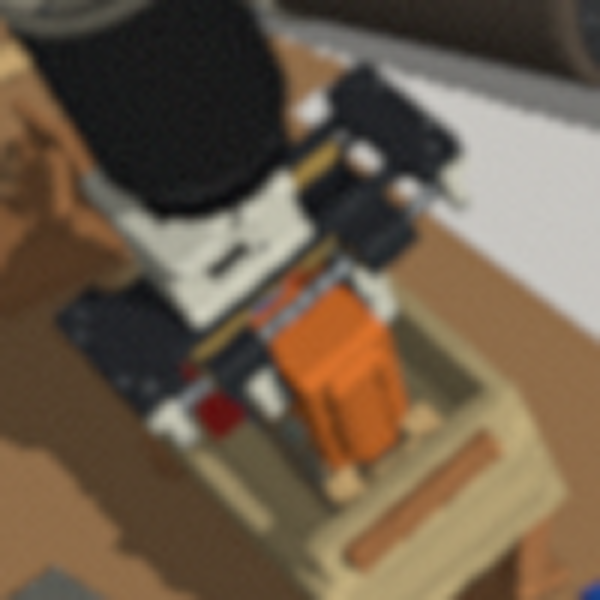

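View pics/w13.png

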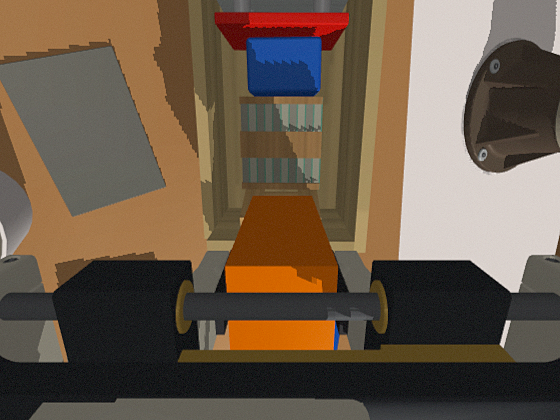

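Emit:
{"api": "servo_tool", "payload": {"grip": [0.2,0.2,0.2,0.2,0.2,0.2], "translation": [[0.0015,0,0.005],[0.003,0.0001,0.01],[0.0046,0.0002,0.015],[0.0062,0.0003,0.02],[0.0077,0.0003,0.025],[0.0077,0.0003,0.025]], "turn": [0,0,0,0,0,0]}}

```text
time_s: 29.02
tcp_pos: [0.5685, 0.0542, 0.2149]
eef_rot: [155.7, -1.2, -93.2]
contact_force: [0.1, -0.1, -2.8]
gripper_width: 0.0504
```

```bash
python3 - <<'E'
from blk import *
grab('w14'); dcr((0,5,-15),(0,10,-30))
E
python3 wt.py w14
```

```text
t 29.07 pos [0.5688 0.0541 0.2154] crate [ -0.2 -64.8 166.8] q [ 19.3  26.8   7.9  -8.  -94.1 -21.7] 
 tool x,y,z in crate [[-0.004, 1.0, 0.026], [1.0, 0.005, -0.013], [-0.013, 0.026, -1.0]] F [ 0.7 -0.5 -1.8] w 0.0498
 crate step (0, 5, -15) ->tool [0.0046 0.0002 0.0151]
 crate step (0, 10, -30) ->tool [0.0092 0.0004 0.0302]
F crate [-1.4  0.4 -1.3]
  plane 5566 [16.7  0.1 -1.1] n [ 1.    -0.003  0.015] rng [[15.6, -24.4, -36.4], [17.6, 24.6, 58.6]]
    z -40 y [-24.5  24.6] x 17.1
    z -20 y [-24.5  24.5] x 16.9
    z 0 y [-24.3  24.7] x 16.5
    z 20 y [-24.2  24.8] x 16.2
    z 40 y [-23.9  24.7] x 15.9
  plane 4918 [ -5.6   0.1 -36.2] n [-0.011  0.003  1.   ] rng [[-27.0, -24.4, -37.1], [16.1, 24.4, -35.4]]
    z -40 y [-24.4  24.4] x -12.1
```

Emit:
{"api": "servo_tool", "payload": {"grip": [0.2,0.2,0.2,0.2,0.2,0.2,0.2], "translation": [[0.001,0,0.003],[0.002,0.0001,0.006],[0.003,0.0002,0.01],[0.0045,0.0002,0.015],[0.0059,0.0002,0.02],[0.0059,0.0002,0.02],[0.0059,0.0002,0.02]], "turn": [0,0,0,0,0,0,0], "newtons": 40}}

```text
time_s: 29.65
tcp_pos: [0.56, 0.0483, 0.1976]
eef_rot: [155.7, -1.3, -93.2]
contact_force: [-0.1, 0.8, -0.8]
gripper_width: 0.0498
```

```bash
cat > rep.py <<'E'
from blk import *
def rep(n):
    grab(n); p=cv2.imread(f'pics/{n}.png'); d=np.load(f'pics/{n}.npy'); k=pickle.load(open(f'pics/{n}.pkl','rb')); Y=c(cloud(k,d)); hsv=cv2.cvtColor(p,cv2.COLOR_BGR2HSV); v=d>.05
    blue=(cv2.inRange(hsv,(100,100,30),(130,255,255))>0)&v&(abs(Y[:,:,2]-90)<4)&(abs(Y[:,:,0])<40)&(abs(Y[:,:,1]-50)<40)
    s=Y[blue]; print('block y',np.percentile(s[:,1],[1,50,99]).round(1) if len(s)>50 else None, 'n',len(s))
    red=(cv2.inRange(hsv,(0,150,50),(6,255,255))>0)&v&(abs(Y[:,:,0])<55)&(abs(Y[:,:,1]-80)<20); s=Y[red]
    if len(s)>50:
        t=s[s[:,2]>89]; f=s[s[:,2]<85]; print('plate top y',np.percentile(t[:,1],[2,50,98]).round(2),len(t),'face y',np.median(f[:,1]).round(2) if len(f)>20 else None,len(f))
    pk=v&(abs(Y[:,:,2]-107)<4)&(abs(Y[:,:,0])<29)&(abs(Y[:,:,1])<55)&(cv2.inRange(hsv,(0,0,0),(3,0,0))==0)
    org=cv2.inRange(hsv,(4,200,60),(14,255,255))>0
    s=Y[pk&~org&~blue]; print('pack y',np.percentile(s[:,1],[1,50,99]).round(1) if len(s)>50 else None)
    er=v&(abs(Y[:,:,2]-105)<2)&(abs(Y[:,:,0])<55)&(abs(Y[:,:,1]-127)<12); s=Y[er]; print('far end rim y',np.percentile(s[:,1],[2,98]).round(1) if len(s)>50 else None)
    dcr((0,1,-3),(0,5,-15))
rep(sys.argv[1])
E
python3 rep.py w15; python3 wt.py w15 | grep plane
```

```text
block y [32.  51.4 69.9] n 5581
plate top y [75.58 79.3  83.21] 2309 face y 75.69 1436
pack y [-39.1  -2.3  29.6]
far end rim y None
t 29.7 pos [0.5603 0.0483 0.1979] crate [ -0.3 -58.3 147.4] q [ 19.1  26.7   5.2  -7.9 -91.6 -21.2] 
 tool x,y,z in crate [[-0.005, 1.0, 0.027], [1.0, 0.005, -0.013], [-0.013, 0.027, -1.0]] F [ 0.2  0.4 -2.2] w 0.0495
 crate step (0, 1, -3) ->tool [0.0009 0.     0.003 ]
 crate step (0, 5, -15) ->tool [0.0046 0.0002 0.0151]
F crate [-1.1 -0.4 -1.9]
  plane 5081 [ -4.   -0.  -36.2] n [-0.016 -0.002  1.   ] rng [[-26.9, -24.5, -37.2], [17.4, 24.4, -35.2]]
  plane 4784 [16.7  0.  -4.7] n [ 1.    -0.003  0.016] rng [[15.8, -24.4, -34.9], [17.7, 24.6, 40.1]]
```

View pics/w15.png

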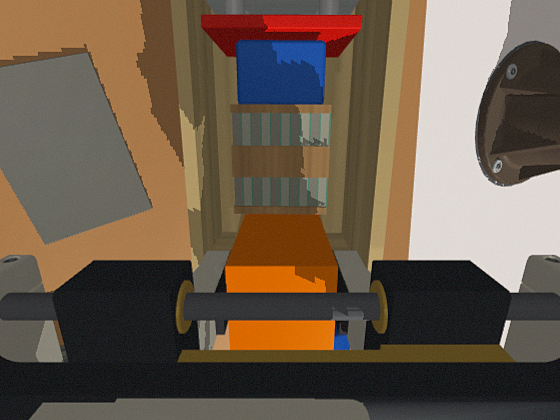

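Emit:
{"api": "servo_tool", "payload": {"grip": [0.2,0.2,0.2,0.2,0.2,0.2], "translation": [[0.0012,0,0.004],[0.0024,0.0001,0.008],[0.0036,0.0002,0.012],[0.0046,0.0002,0.015],[0.0046,0.0002,0.015],[0.0046,0.0002,0.015]], "turn": [0,0,0,0,0,0]}}

```text
time_s: 30.2
tcp_pos: [0.5536, 0.0438, 0.1842]
eef_rot: [155.7, -1.3, -93.2]
contact_force: [-0.1, -0.4, -1.5]
gripper_width: 0.0497
```

```bash
python3 rep.py w16; python3 wt.py w16 | grep plane
```

```text
block y [37.2 56.4 74.5] n 6400
plate top y [75.58 79.38 83.38] 2641 face y 75.69 922
pack y [-34.2   3.   34.6]
far end rim y None
t 30.25 pos [0.5537 0.0437 0.1844] crate [ -0.4 -53.3 132.6] q [ 19.   26.6   3.3  -7.8 -89.8 -20.8] 
 tool x,y,z in crate [[-0.005, 1.0, 0.027], [1.0, 0.005, -0.014], [-0.014, 0.027, -1.0]] F [-0.3  0.6 -1.8] w 0.0499
 crate step (0, 1, -3) ->tool [0.0009 0.     0.003 ]
 crate step (0, 5, -15) ->tool [0.0046 0.0002 0.0151]
F crate [-0.5 -0.6 -1.7]
  plane 5177 [ -4.3   0.1 -36.2] n [-0.015  0.004  1.   ] rng [[-26.9, -24.5, -37.2], [17.4, 24.4, -35.3]]
  plane 4269 [16.8  0.1 -9.5] n [ 1.    -0.002  0.016] rng [[16.0, -24.4, -34.9], [17.6, 24.5, 26.6]]
```

Emit:
{"api": "servo_tool", "payload": {"grip": [0.2,0.2,0.2,0.2,0.2], "translation": [[0.0006,0,0.002],[0.0012,0,0.004],[0.0021,0.0001,0.007],[0.0021,0.0001,0.007],[0.0021,0.0001,0.007]], "turn": [0,0,0,0,0]}}

```text
time_s: 30.67
tcp_pos: [0.5505, 0.0422, 0.1778]
eef_rot: [155.7, -1.2, -93.2]
contact_force: [-0.6, 3.3, -2.1]
gripper_width: 0.0494
```

```bash
python3 rep.py w17; python3 wt.py w17 | grep plane
```

```text
block y [38.5 57.7 76.1] n 6937
plate top y [76.49 80.2  84.2 ] 2802 face y 76.55 985
pack y [-32.9   4.4  36. ]
far end rim y None
t 30.72 pos [0.5505 0.0422 0.1779] crate [ -0.3 -51.5 125.4] q [ 18.9  26.6   2.4  -7.9 -88.9 -20.6] 
 tool x,y,z in crate [[-0.005, 1.0, 0.026], [1.0, 0.005, -0.013], [-0.013, 0.026, -1.0]] F [-0.9  2.4 -2.7] w 0.05
 crate step (0, 1, -3) ->tool [0.0009 0.     0.003 ]
 crate step (0, 5, -15) ->tool [0.0046 0.0002 0.0151]
F crate [-0.1 -2.3 -2.9]
  plane 5113 [ -4.    0.1 -36.2] n [-0.015  0.007  1.   ] rng [[-26.9, -24.5, -37.1], [17.4, 24.5, -35.1]]
  plane 3950 [ 16.8   0.1 -12.1] n [ 1.    -0.003  0.019] rng [[15.9, -24.4, -35.0], [17.7, 24.5, 19.3]]
```

Emit:
{"api": "servo_tool", "payload": {"grip": [0.2,0.2,0.2,0.2,0.2], "translation": [[0.0002,0,0.003],[0.0006,0,0.006],[0.001,0.0001,0.008],[0.001,0.0001,0.008],[0.001,0.0001,0.008]], "turn": [0,0,0,0,0]}}

```text
time_s: 31.13
tcp_pos: [0.548, 0.0402, 0.1715]
eef_rot: [155.8, -1.3, -93.2]
contact_force: [3.7, -1.3, 3.5]
gripper_width: 0.0499
```

```bash
python3 rep.py w18; python3 wt.py w18 | grep plane
```

```text
block y [39.9 59.2 77.8] n 7424
plate top y [77.93 81.72 85.69] 2985 face y 77.97 1064
pack y [-31.4   5.9  37.3]
far end rim y None
t 31.18 pos [0.548  0.0402 0.1715] crate [ -0.9 -49.4 118.6] q [ 18.9  26.6   1.4  -7.7 -87.9 -20.5] 
 tool x,y,z in crate [[-0.004, 1.0, 0.027], [1.0, 0.005, -0.016], [-0.016, 0.027, -0.999]] F [ 4.8 -3.2  3.9] w 0.0501
 crate step (0, 1, -3) ->tool [0.0009 0.0001 0.003 ]
 crate step (0, 5, -15) ->tool [0.0046 0.0003 0.0151]
F crate [-2.9  2.9  5.6]
  plane 5120 [ -3.4   0.2 -36.3] n [-0.03   0.001  1.   ] rng [[-26.5, -24.5, -37.5], [17.5, 24.5, -35.0]]
  plane 3510 [ 16.9   0.  -15. ] n [1.    0.001 0.026] rng [[15.9, -24.4, -36.4], [17.8, 24.5, 11.3]]
```

Emit:
{"api": "servo_tool", "payload": {"grip": [0.2,0.2,0.2,0.2], "translation": [[0.0005,0,0.002],[0.001,0.0001,0.0045],[0.001,0.0001,0.0045],[0.001,0.0001,0.0045]], "turn": [0,0,0,0]}}

```text
time_s: 31.52
tcp_pos: [0.5465, 0.039, 0.1681]
eef_rot: [155.9, -1.3, -93.2]
contact_force: [5.1, -3.4, 8.0]
gripper_width: 0.0498
```

```bash
python3 rep.py w19; python3 wt.py w19 | grep plane
```

```text
block y [40.9 60.2 78.2] n 7698
plate top y [79.04 82.78 86.81] 3145 face y 79.11 1113
pack y [-30.2   7.1  38.4]
far end rim y None
t 31.57 pos [0.5465 0.039  0.1681] crate [ -1.1 -48.1 114.9] q [ 18.8  26.6   0.9  -7.7 -87.3 -20.4] 
 tool x,y,z in crate [[-0.005, 1.0, 0.027], [1.0, 0.005, -0.017], [-0.017, 0.027, -0.999]] F [ 5.9 -2.9  8.2] w 0.0497
 crate step (0, 1, -3) ->tool [0.0009 0.0001 0.003 ]
 crate step (0, 5, -15) ->tool [0.0046 0.0003 0.0151]
F crate [-2.   2.5 10. ]
  plane 5228 [ -3.7   0.1 -36.3] n [-0.03  -0.002  1.   ] rng [[-26.5, -24.4, -37.5], [17.5, 24.6, -35.0]]
  plane 3283 [ 16.9  -0.1 -16.4] n [1.    0.    0.028] rng [[16.0, -24.5, -36.3], [17.8, 24.5, 7.6]]
```

Emit:
{"api": "servo_tool", "payload": {"grip": [0.2,0.2,0.2], "translation": [[0.0005,0,0.002],[0.0005,0,0.002],[0.0005,0,0.002]], "turn": [0,0,0]}}

```text
time_s: 31.82
tcp_pos: [0.5459, 0.0385, 0.1667]
eef_rot: [155.9, -1.3, -93.1]
contact_force: [6.4, -2.1, 9.9]
gripper_width: 0.0498
```

```bash
python3 rep.py w20
```

```text
block y [41.4 60.8 79. ] n 7861
plate top y [79.49 83.3  87.3 ] 3214 face y 79.58 1160
pack y [-29.7   7.6  38.9]
far end rim y None
t 31.87 pos [0.5459 0.0385 0.1667] crate [ -1.2 -47.5 113.4] q [ 18.8  26.6   0.7  -7.7 -87.1 -20.3] 
 tool x,y,z in crate [[-0.005, 1.0, 0.027], [1.0, 0.005, -0.017], [-0.018, 0.027, -0.999]] F [ 5.8 -3.3  9.9] w 0.0496
 crate step (0, 1, -3) ->tool [0.0009 0.0001 0.003 ]
 crate step (0, 5, -15) ->tool [0.0046 0.0003 0.0151]
F crate [-1.2  2.9 11.5]
```

Emit:
{"api": "servo_tool", "payload": {"grip": [-0.2,-0.4,-0.6,-0.6,-0.6], "translation": [[0,0,0],[0,0,0],[0,0,0],[0,0,0],[0,0,0]], "turn": [0,0,0,0,0]}}

```text
time_s: 32.28
tcp_pos: [0.5439, 0.0394, 0.1646]
eef_rot: [155.6, -1.3, -93.2]
contact_force: [-0.5, -0.5, 0.0]
gripper_width: 0.0692
```

```bash
python3 rep.py w21; python3 wt.py w21 | grep plane
```

```text
block y [41.4 60.8 78.6] n 8115
plate top y [79.48 83.25 87.39] 3350 face y 79.59 1219
pack y [-29.7   7.6  38.9]
far end rim y None
t 32.33 pos [0.544  0.0395 0.1647] crate [ -0.2 -48.4 110.8] q [ 18.9  26.7   0.6  -7.8 -87.1 -20.3] 
 tool x,y,z in crate [[-0.005, 1.0, 0.027], [1.0, 0.005, -0.013], [-0.013, 0.027, -1.0]] F [0.6 0.1 0.4] w 0.0699
 crate step (0, 1, -3) ->tool [0.0009 0.     0.003 ]
 crate step (0, 5, -15) ->tool [0.0046 0.0002 0.0151]
F crate [-0.4 -0.1  0.6]
  plane 5220 [ -2.4  -0.9 -39. ] n [-0.031 -0.005  1.   ] rng [[-24.2, -25.3, -40.2], [18.5, 23.6, -37.6]]
  plane 3323 [ 17.8  -1.1 -19.8] n [1.    0.001 0.029] rng [[16.9, -25.4, -39.2], [18.7, 23.5, 2.8]]
```

The squeeze held at about 3.9 mm after letting go. Now I'll retract.

Emit:
{"api": "servo_tool", "payload": {"grip": [-0.6,-0.6,-0.6,-0.6,-0.6,-0.6,-0.6,-0.6], "translation": [[0,0,-0.01],[0,0,-0.03],[0,0,-0.06],[0,0,-0.1],[-0.02,0,-0.13],[-0.05,0,-0.14],[-0.08,0,-0.14],[-0.08,0,-0.14]], "turn": [0,0,0,0,0,0,0,0]}}

```text
time_s: 33.0
tcp_pos: [0.6072, 0.1234, 0.2916]
eef_rot: [155.8, -1.1, -93.0]
contact_force: [-0.6, -0.2, -0.7]
gripper_width: 0.0702
```

```bash
python3 rep.py w22
python3 - <<'E'
from blk import *
n='w22'; p=cv2.imread(f'pics/{n}.png'); d=np.load(f'pics/{n}.npy'); k=pickle.load(open(f'pics/{n}.pkl','rb')); Y=c(cloud(k,d)); hsv=cv2.cvtColor(p,cv2.COLOR_BGR2HSV)
m=(cv2.inRange(hsv,(4,170,60),(16,255,255))>0)&(d>.05)&(abs(Y[:,:,0])<45)&(Y[:,:,2]>100)&(Y[:,:,2]<170); s=Y[m]; rng=np.random.default_rng(0)
for i in range(2):
    best=None
    for _ in range(400):
        a=s[rng.choice(len(s),3,False)]; nn=np.cross(a[1]-a[0],a[2]-a[0]); L=np.linalg.norm(nn)
        if L<1: continue
        g=abs((s-a[0])@(nn/L))<.8
        if best is None or g.sum()>best.sum(): best=g
    q=s[best]; c0=q.mean(0); nn=np.linalg.svd(q-c0)[2][2]; nn*=np.sign(nn[np.argmax(abs(nn))]); print('wedge plane',len(q),c0.round(1),nn.round(3),np.percentile(q,[1,99],axis=0).round(1).tolist()); s=s[~best]
p,d=capture('scene'); cv2.imwrite('pics/scene22.png',p)
E
```

```text
block y [46.4 47.  47.8] n 64
pack y [-24.2   8.7  38.7]
far end rim y None
t 33.05 pos [0.6068 0.1214 0.2913] crate [   1.9 -134.6  249.5] q [  23.2   29.    22.    -9.8 -105.3  -27.2] 
 tool x,y,z in crate [[-0.008, 1.0, 0.027], [1.0, 0.008, -0.014], [-0.014, 0.027, -1.0]] F [ 0.1 -0.5  0.2] w 0.0701
 crate step (0, 1, -3) ->tool [0.0009 0.0001 0.003 ]
 crate step (0, 5, -15) ->tool [0.0046 0.0003 0.0151]
F crate [-0.   0.5  0.2]
wedge plane 2870 [  0.5 -54.2 149.3] [ 0.011 -0.005  1.   ] [[-24.2, -78.5, 148.3], [24.9, -30.8, 150.2]]
wedge plane 605 [  1.6 -58.1 147.8] [ 0.011 -0.021  1.   ] [[-24.1, -83.6, 146.5], [24.8, -30.4, 148.6]]
```

View pics/w22.png

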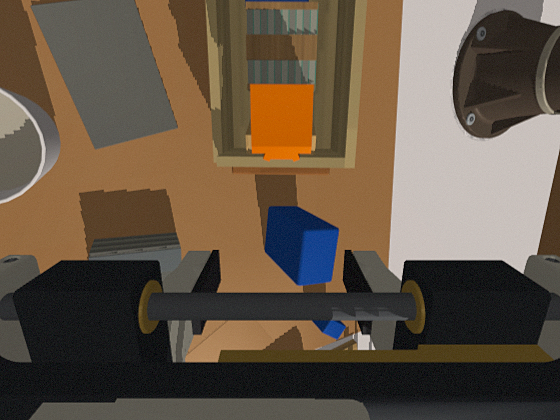

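View pics/scene22.png

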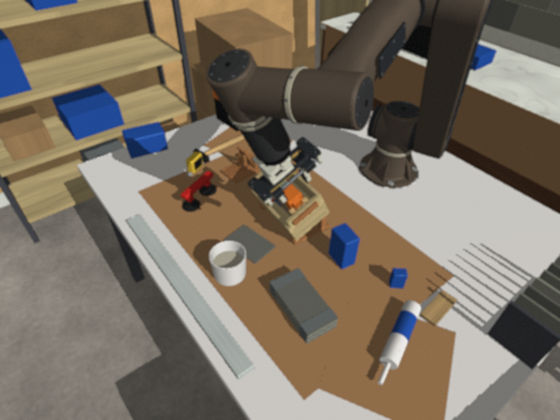

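Emit:
{"api": "servo_tool", "payload": {"grip": [-0.6,-0.6,-0.6,-0.6,-0.6], "translation": [[0.025,0,-0.01],[0.05,0,-0.02],[0.075,0,-0.03],[0.1,0,-0.03],[0.1,0,-0.03]], "turn": [0,0,0,0,0]}}

```text
time_s: 33.52
tcp_pos: [0.6131, 0.014, 0.3218]
eef_rot: [155.8, -1.3, -93.4]
contact_force: [0.1, 0.5, 0.2]
gripper_width: 0.0703
```

```bash
python3 rep.py w23
```

```text
block y [40.6 59.7 78.2] n 1914
plate top y [80.01 83.08 87.05] 682 face y 79.47 108
pack y [-30.1   5.7  39.1]
far end rim y [122.2 132.2]
t 33.57 pos [0.6131 0.0158 0.3212] crate [  2.1 -29.7 282.4] q [  15.4   28.3   23.3   -6.8 -108.4  -19.9] 
 tool x,y,z in crate [[-0.001, 1.0, 0.025], [1.0, 0.001, -0.014], [-0.014, 0.025, -1.0]] F [-0.5  0.3 -0.3] w 0.0701
 crate step (0, 1, -3) ->tool [0.0009 0.     0.003 ]
 crate step (0, 5, -15) ->tool [0.0046 0.0002 0.0151]
F crate [ 0.4 -0.3 -0.5]
```

View pics/w23.png

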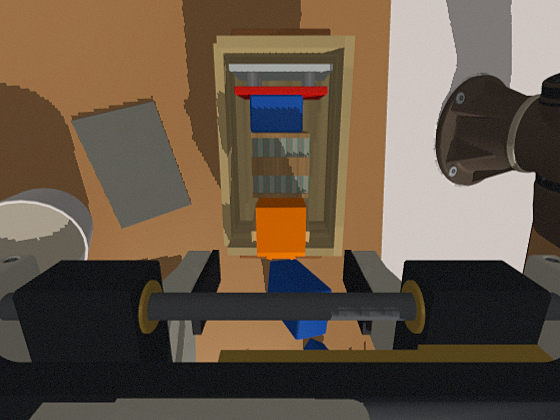

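The picture shows the wedge at (281,228) tight against the pack at (280,165). The block at (277,113) is tight against the red plate at (281,91). The plate face now sits 3.8 mm further in than it did relaxed.

```bash
python3 -c "
from plant import order
print(order.close_job())"
```

```text
the job is handed in; nothing more can be done
None
```

The job is done and handed in at about 33.6 s of the 64 s allowed; no verdict was reported.

**What I did**
- **Tilt:** The move commands can't tilt the tool. I used pushes against the reach limit, in clear air behind the robot, to tilt the hand about 25° to match the crate.
- **Block:** I took the middle-sized blue block (90 mm high, the others being about 127 and 68 mm) and stood it in the gap.
- **Wedge:** I drew the wedge out of its cradle, turned it, and slid it down the way. I stopped at about 13 N of push and let go.

**Last checks, in crate coordinates from the wrist camera**

| Item | Measured |
|---|---|
| Block | y ≈ 60 mm between plate and pack; when released it was centred about 45 mm above the floor and square within 1° |
| Wedge | x ≈ 0.4 mm, top at 149 mm (centre point about 84 mm up), upright within about 1° |
| Plate squeeze | Face at 79.5 mm against 75.7 mm relaxed, about 3.8 mm; unchanged when the grip was released and after the hand drew back |
| Robot | Touching nothing, about 0 N at the wrist |

Two readings disagreed along the way:
- **Block lean:** An early one showed the block leaning 8° in the grip. That came from a badly chosen image patch; a proper plane fit showed no lean.
- **Arm position:** The arm's reported position wandered by about 2 mm, so I set the final fits from the camera instead.

I saw no bystander moved in the last overview picture, though I checked that by eye rather than measuring it.

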